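Uncover the dry-block heater, hang up its cover and hold a vial to the inspection camera

ROBOT

A 6-joint arm with a two-finger parallel gripper is mounted at the origin on a cart in front of the work surface, level with it; the furniture and walls round the work are solid. World frame = base frame: x ahead of the robot, y to its left, z up, the work surface at z = 0. Lengths are in m, angles in rad, forces in N, time in s.
With the tool pointing down it reaches from about 0.35 to 0.775 m from the base axis. Payload 5.5 kg.
Tool frame: the origin (TCP) lies at the very end of the fingers, on their centre line; the grasp point (between the pads) lies 19 mm behind it; z points along the fingers, y is the direction in which the jaws open and shut (so a half turn about z gives the same grasp; the last joint's range is limited). The gripper opens to 85 mm and grips with 20 to 120 N. Pads are 22 mm wide; open, the fingers measure 114 mm over their backs; the gripper's body (76 mm by 85 mm) begins 54 mm behind the grasp point. The pads swing forward as they close: fully open they stand 13 mm farther back than shut.
Start: joints at [-1.293, 0.313, 0.046, 1.304, 0, 1.431], TCP at [0.233, -0.526, 0.231] pointing down, gripper open.
Joint ranges: [-2.76, 2.76], [-0.86, 1.69], [-1.03, 1.26], [-2.2, 2.34], [-1.47, 1.5], [-3.14, 3.14]. Speed limits (rad/s): [2.57, 2.57, 3.14, 3.14, 3.14, 3.14].

INTERFACE

Orientations are given as a unit quaternion [w, x, y, z].
In Python, from workcell import env gives the robot as it stands. The module is installed in compiled form; this text tells all that it offers.
- The arm moves only by the shell command python3 -m pendant 'ROWS' [FORCE]. ROWS is JSON, a list of rows, each an object with "fingers": the finger opening in mm, from 0 to 85.4; "delta_pos": the shift along the tool's x, y, z in mm, a list of three; "angular": the turn, a rotation vector about the tool's x, y, z in rad, a list of three. In form: [{"fingers": fingers, "delta_pos": [x, y, z], "angular": [ax, ay, az]}, ...]. A call has 1 to 12 rows; each row shifts and turns the commanded pose from where the row before left it, along the tool's axes as they then stand; what a row does not reach is not made up. A row lasts 1/10 s, in which the tool goes at most 50 mm and 8.59 degrees, less where a joint would pass 70% of its speed; a pose out of reach is approached as far as the arm can. A call is refused whole if a number of a shift passes 50 or a number of a turn 0.15, either way. A call with a gripper value outside its range is refused whole. The fingers move at their own pace and stop on an object; FORCE is the grip in N (left out, the last holds). Time passes only in rows, so rows that do not move let the fingers close. It gives the time, the measured TCP pose, the force and the opening at its end, in the units of the state.
- env.get_state(): the state, without advancing time (a new reading comes with each control period).
- env.read_camera(name): name is "scene" or "side" or "wrist"; returns the picture (420x560x3 uint8, blue, green, red); there is no depth.
- env.camera_params(name): a dict with "fx", "fy", "cx", "cy" (pixels), "view" (4x4, takes a point from world to camera coordinates). Camera axes: x right, y up, looking along -z (the intrinsics and any distortion apply to the point x, -y, -z); pixel columns grow to the right and rows downward; lengths in m; the calibration is good to about 2 mm. A picture is of the moment at which its call begins: read the wrist's pose just before it. camera_params takes no time and is no camera call; for the wrist camera it gives the pose at the moment of the call.
- env.hand_in(): hands the job in, once; it reports no verdict.
The state is a dict: "clock": time; "joint_pos": joint angles; "qvel": joint speeds; "tau": joint torques, N m; "tcp_pos": TCP position; "orientation": TCP orientation; "wrist_force": force on the tool from outside, world axes, zero at the start; "ft_torque": the same for the moment, N m; "finger_gap": finger opening in m.
Only numpy, scipy, OpenCV 4.12 (cv2) and the standard library are available. Lean on these libraries where they do the work, as an engineer would, in place of code of your own. Each camera call takes 0.05 s, during which the arm holds its last target. There are 200 camera calls.

TASK

Lift the cover off the dry-block heater by its wire handle and hang it by that handle in the double hook of the stand; then take the orange-capped vial out of the block and hold it up to the inspection camera for a look at its bottom: the middle of the vial's bottom at the camera's focus point (on the lens axis, 90 mm in front of the lens), the vial tipped about 30 degrees from upright straight towards the camera, bottom nearer the lens and cap away. Finish holding it there still; leave the two white-capped vials in their wells, do not touch the camera, and disturb nothing else on the bench.

Things in the scene. Friction and masses are not known exactly. Their poses are not given: they have to be found in the camera images.
- heater: Dry-block heater, grey box 190 (x) x 170 (y) x 70 mm high, fixed on the bench. Origin: centre of its underside, z up; its sloped white console is at -x (front).
- block_top (a point): Centre of the top of the heater's aluminium block (90 x 118 mm), 78 mm above the bench, under the cover; axes as heater. Six wells, 19.6 mm wide, 34 mm deep, at x = -23, 23 and y = -36, 0, 36 mm from here. Vials stand in (-23, 36), (-23, -36) and (23, 0); which is where varies. The others are empty.
- cover: Grey plastic hood, open below, 112 (x) x 136 (y) x 54 mm high, walls 4 mm, about 0.2 kg, loose. It stands over the block on the heater's deck, 70 mm above the bench. Origin: centre of its lower rim, z up. It needs only be lifted straight up, at least 40 mm to clear the vials' caps.
- cover_bar (a point): Middle of the top bar of the cover's wire handle (bail), 104 mm above the cover's lower rim. The bar is round steel, 9 mm thick, runs along the cover's y axis, straight over 100 mm; its legs stand at y = -56 and +56 mm; 45 mm of free height between the bar and the cover's top.
- hook_stand: Retort stand, fixed. Origin: foot of its 12 mm rod (210 mm high), z up. Blue base 150 x 90 x 12 mm. Double hook: two parallel 7 mm wires at y = -32 and 32 mm run from the rod towards -x (open front) at a height of 189 mm, dip to a saddle 83 mm in front of the rod and end in upturned tips 101 mm in front of it, tops 195 mm high.
- hook_seat (a point): Where the middle of the cover's bar lies when it hangs in both saddles: 83 mm in front of the rod, 183 mm above the bench; axes as hook_stand, the bar then lies along y. Bring the bar in from -x at least 20 mm (at most 35 mm) above this point, so that both wires pass under it between the handle's legs, then lower it.
- vial_orange: Glass screw-cap vial with an orange cap, 18 mm in diameter, 66 mm high, 25 g; origin at the centre of its bottom, z along its axis to the cap. In its well its bottom is 44 mm and its cap's top 110 mm above the bench, so that 32 mm stand out of the block. Collides as a plain cylinder.
- vial_white_a: The same vial with a white cap, to be left in its well.
- vial_white_b: The same vial with a white cap, to be left in its well.
- camera: Inspection camera, fixed: dark base plate 100 x 90 mm, aluminium post behind, blue camera body with a black lens barrel (42 mm over its light ring) looking level along this frame's -x axis, lens axis 220 mm above the bench. Origin: on the bench, z up.
- lens (a point): Centre of the lens's front face, 78 mm in front of the camera's origin, 220 mm above the bench. Axes as camera.
- focus (a point): The focus point: on the lens axis 90 mm in front of the lens. Its z axis is the direction the vial's axis (bottom to cap) shall take: 30 degrees from vertical, leaning away from the lens (towards the camera's -x).
- red_case: Flat red plastic case, 86 x 109 x 35 mm, loose on the bench; leave alone.
- dark_jar: Small dark jar, 44 mm in diameter, 80 mm high, loose; leave alone.
- marker: Black marker pen, 137 mm long, lying loose; leave alone.
- small_beaker: Small clear beaker, 39 mm in diameter, 44 mm high, loose; leave alone.

How it is judged:
By the outcome, as a careful person would: the job done as asked, in the order asked, and still so for the second after the job is handed in, while the arm keeps its last pose, push and grip.
It also fails if it takes over 72 s, if anything falls off the work surface, if the arm or the gripper's body presses on something with over 40 N, if the wrist force passes 120 N, or if a joint passes its speed limit or range.

## Working session

There is one attempt and no reset: what is moved stays moved. The work goes in short steps, Python scripts to look and compute and a shell command to move; the robot and the scene stay as the last step left them, time stands still between calls to the robot, and variables do not carry over. Pictures are saved under pics/ and viewed, about 8 in all and at most 12, crops included, and the job is handed in when it is done.

```bash
mkdir -p pics; ls; python3 - <<'E'
from workcell import env
import cv2,numpy as np
np.set_printoptions(precision=4,suppress=True)
for n in ["scene","side","wrist"]:
    p=env.camera_params(n); print(n,{k:(np.array(v) if k=='view' else v) for k,v in p.items()})
    cv2.imwrite(f"pics/{n}0.png",env.read_camera(n))
print(env.get_state())
E
```

```text
pics
scene {'fx': 521.1796687979, 'fy': 521.1796687979, 'cx': 279.44298746985424, 'cy': 205.66576388943275, 'view': array([[ 0.8272, -0.5618, -0.0133, -0.4448],
       [ 0.3399,  0.4814,  0.8079, -0.3102],
       [-0.4475, -0.6728,  0.5892, -1.6851],
       [ 0.    ,  0.    ,  0.    ,  1.    ]])}
side {'fx': 495.6637588026252, 'fy': 495.6637588026252, 'cx': 274.81122554346325, 'cy': 210.5511604482446, 'view': array([[-0.9557, -0.2942, -0.0129,  0.5394],
       [ 0.1269, -0.4508,  0.8836, -0.2225],
       [-0.2658,  0.8428,  0.4681, -1.4481],
       [ 0.    ,  0.    ,  0.    ,  1.    ]])}
wrist {'fx': 366.5972043526603, 'fy': 366.5972043526603, 'cx': 287.1087807611222, 'cy': 206.773492769894, 'view': array([[ 0.4057, -0.914 , -0.0012, -0.5741],
       [ 0.8644,  0.3841, -0.3244,  0.0434],
       [ 0.2969,  0.1306,  0.9459, -0.3804],
       [ 0.    ,  0.    ,  0.    ,  1.    ]])}
{'clock': 0.15, 'joint_pos': array([-1.2926,  0.3138,  0.0453,  1.3036,  0.    ,  1.4312]), 'qvel': array([-0.0013, -0.0007,  0.0032, -0.0012,  0.001 ,  0.0002]), 'tau': array([  0.0013, -48.1067,  29.8815,   0.0139,  -0.0001,   0.    ]), 'tcp_pos': array([ 0.2332, -0.5252,  0.2306]), 'orientation': array([-0.0007,  0.9783,  0.2074, -0.    ]), 'wrist_force': array([-0.2857,  0.273 ,  0.4151]), 'ft_torque': array([-0.0503,  0.0003, -0.0443]), 'finger_gap': 0.08529442393027489}
```

View pics/scene0.png

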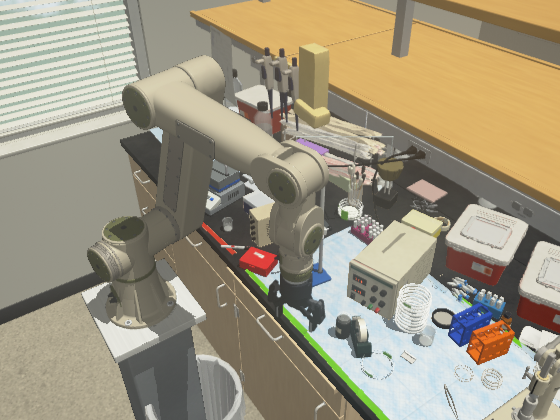

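View pics/side0.png

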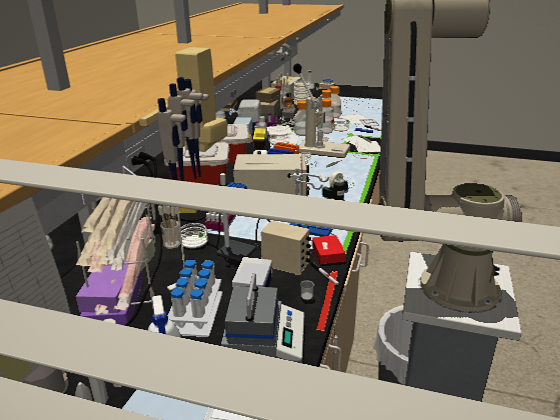

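Scene: the arm hides part of the bench, with the heater behind it near (225,190) and the rod and blue base near (320,260). Side: heater and cover near (255,315) with the console at (292,325), a rod near (225,225), and the red case at (328,250). I'll enlarge both next.

```bash
python3 - <<'E'
import cv2,numpy as np
a=cv2.imread("pics/side0.png")[150:370,200:360]; b=cv2.imread("pics/scene0.png")[140:310,190:350]
c=np.zeros((600,800,3),np.uint8)
a=cv2.resize(a,None,fx=2.7,fy=2.7,interpolation=cv2.INTER_CUBIC);b=cv2.resize(b,None,fx=2.25,fy=2.25,interpolation=cv2.INTER_CUBIC)
c[:a.shape[0],:a.shape[1]]=a; c[:b.shape[0],440:440+b.shape[1]]=b
cv2.imwrite("pics/m1.png",c)
E
```

```text
(no output)
```

View pics/m1.png

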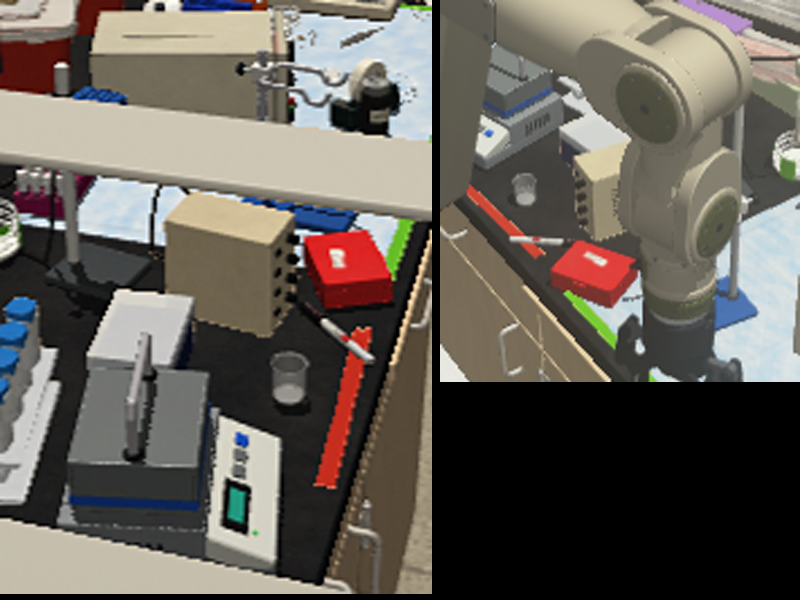

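Enlarged, side camera: the cover handle's bar runs from crop (147,340) to (133,400) and the heater's console faces -x. The inspection camera's base is at crop (95,262), and its head is probably behind the ledge. The hook stand's blue base is at crop (300,212) and its hooks at (260–340,75). Red case, marker and beaker lie near the -x edge.

```bash
cat > h.py <<'E'
from workcell import env
import cv2,numpy as np
from scipy.spatial.transform import Rotation as R
np.set_printoptions(precision=4,suppress=True)
def ray(p,u,v):
    V=np.array(p["view"]);d=np.array([(u-p["cx"])/p["fx"],-(v-p["cy"])/p["fy"],-1.])
    return -V[:3,:3].T@V[:3,3], V[:3,:3].T@d
def on_z(p,u,v,z):
    c,d=ray(p,u,v); return c+d*(z-c[2])/d[2]
def tri(obs):  # [(p,u,v),...] -> point, residual
    A=np.zeros((3,3));b=np.zeros(3);L=[]
    for p,u,v in obs:
        c,d=ray(p,u,v);d/=np.linalg.norm(d);M=np.eye(3)-np.outer(d,d);A+=M;b+=M@c;L.append((c,M))
    x=np.linalg.solve(A,b);return x,[np.linalg.norm(M@(x-c))for c,M in L]
def proj(p,X):
    V=np.array(p["view"]);q=V[:3,:3]@np.array(X)+V[:3,3];return p["cx"]+p["fx"]*q[0]/-q[2],p["cy"]-p["fy"]*q[1]/-q[2]
def Rt(s=None):
    s=s or env.get_state();w,x,y,z=s["orientation"];return R.from_quat([x,y,z,w])
E
python3 - <<'E'
from h import *
p=env.camera_params("side");s=env.camera_params("scene")
f=lambda x,y:(200+x/2.7,150+y/2.7); g=lambda x,y:(190+(x-440)/2.25,140+y/2.25)
for n,q,z in [("bar far",(147,338),.174),("bar near",(133,400),.174),("cover c top",(140,420),.124),("cover top R-near",(207,448),.124),("cover top R-far",(209,373),.124),("cover top L-far",(92,370),.124),("coverL near",(72,462),.124),("cam base",(95,262),0),("camera post",(72,255),0),("camtop",(62,65),.25),("stand base",(300,212),0),("beaker",(290,400),0),("red",(350,260),.035),("tan box near top corner",(275,245),.1)]: print(n,on_z(p,*f(*q),z))
for n,q,z in [("standbase",(738,305),0),("stand foot",(733,295),0),("red",(595,260),.035),("beaker",(523,190),0),("bar",(505,60),.174)]:print(n,on_z(s,*g(*q),z))
w=env.camera_params("wrist");V=np.array(w["view"]);st=env.get_state();T=Rt(st).as_matrix()
print("cam in tool",T.T@(-V[:3,:3].T@V[:3,3]-st["tcp_pos"]),"look in tool",T.T@(-V[2,:3]),"up",T.T@V[1,:3])
E
```

```text
bar far [0.509  0.3419 0.174 ]
bar near [0.4908 0.4304 0.174 ]
cover c top [0.4986 0.3955 0.124 ]
cover top R-near [0.4304 0.4152 0.124 ]
cover top R-far [0.4597 0.3126 0.124 ]
cover top L-far [0.5665 0.3386 0.124 ]
coverL near [0.5356 0.4647 0.124 ]
cam base [ 0.7101 -0.0232  0.    ]
camera post [ 0.7438 -0.0306  0.    ]
camtop [ 0.7483 -0.0495  0.25  ]
stand base [ 0.4951 -0.2127  0.    ]
beaker [0.4134 0.1756 0.    ]
red [ 0.3984 -0.0589  0.035 ]
tan box near top corner [0.4667 0.0358 0.1   ]
standbase [ 0.5521 -0.239   0.    ]
stand foot [ 0.5594 -0.2174  0.    ]
red [ 0.4097 -0.0627  0.035 ]
beaker [0.425 0.194 0.   ]
bar [0.4795 0.3273 0.174 ]
cam in tool [ 0.0823 -0.0002 -0.1427] look in tool [-0.3246  0.0004  0.9458] up [0.9458 0.0002 0.3246]
```

```bash
python3 -m pendant '[{"fingers":85,"delta_pos":[0,0,-22],"angular":[0,0,-0.14]},{"fingers":85,"delta_pos":[0,0,-22],"angular":[0,0,-0.14]},{"fingers":85,"delta_pos":[0,0,-22],"angular":[0,0,-0.14]},{"fingers":85,"delta_pos":[0,0,-22],"angular":[0,0,-0.14]},{"fingers":85,"delta_pos":[0,0,-22],"angular":[0,0,-0.14]},{"fingers":85,"delta_pos":[0,0,-22],"angular":[0,0,-0.14]},{"fingers":85,"delta_pos":[0,0,-22],"angular":[0,0,-0.14]},{"fingers":85,"delta_pos":[0,0,-22],"angular":[0,0,-0.14]},{"fingers":85,"delta_pos":[0,0,-22],"angular":[0,0,-0.14]},{"fingers":85,"delta_pos":[0,0,-22],"angular":[0,0,-0.14]}]'
python3 -m pendant '[{"fingers":85,"delta_pos":[39,26,0],"angular":[0,0,0]},{"fingers":85,"delta_pos":[39,26,0],"angular":[0,0,0]},{"fingers":85,"delta_pos":[39,26,0],"angular":[0,0,0]},{"fingers":85,"delta_pos":[39,26,0],"angular":[0,0,0]},{"fingers":85,"delta_pos":[39,26,0],"angular":[0,0,0]},{"fingers":85,"delta_pos":[39,26,0],"angular":[0,0,0]},{"fingers":85,"delta_pos":[39,26,0],"angular":[0,0,0]},{"fingers":85,"delta_pos":[39,26,0],"angular":[0,0,0]},{"fingers":85,"delta_pos":[39,26,0],"angular":[0,0,0]},{"fingers":85,"delta_pos":[39,26,0],"angular":[0,0,0]},{"fingers":85,"delta_pos":[39,26,0],"angular":[0,0,0]},{"fingers":85,"delta_pos":[39,26,0],"angular":[0,0,0]}]'
python3 - <<'E'
from h import *
import pickle
o=[]
for n in ["wrist","scene"]:
    p=env.camera_params(n); o.append((p,env.read_camera(n))); 
pickle.dump(o,open("v1.pkl","wb"))
print(env.get_state()["tcp_pos"],env.get_state()["joint_pos"])
a=cv2.resize(o[0][1],None,fx=800/560,fy=800/560,interpolation=cv2.INTER_CUBIC);cv2.imwrite("pics/w1.png",a)
E
```

```text
clock: 1.15
tcp_pos: [0.2332, -0.5254, 0.452]
orientation: [-0.0, 0.612, 0.791, 0.0]
wrist_force: [-0.4, -0.2, -0.0]
finger_gap: 0.0852
clock: 2.35
tcp_pos: [0.4215, 0.0065, 0.4513]
orientation: [0.0, 0.615, 0.789, -0.0]
wrist_force: [1.1, -1.2, 0.1]
finger_gap: 0.085
[0.4221 0.0094 0.4509] [-0.1694  0.0503  0.2623  1.7834  0.0015  1.1459]
```

View pics/w1.png

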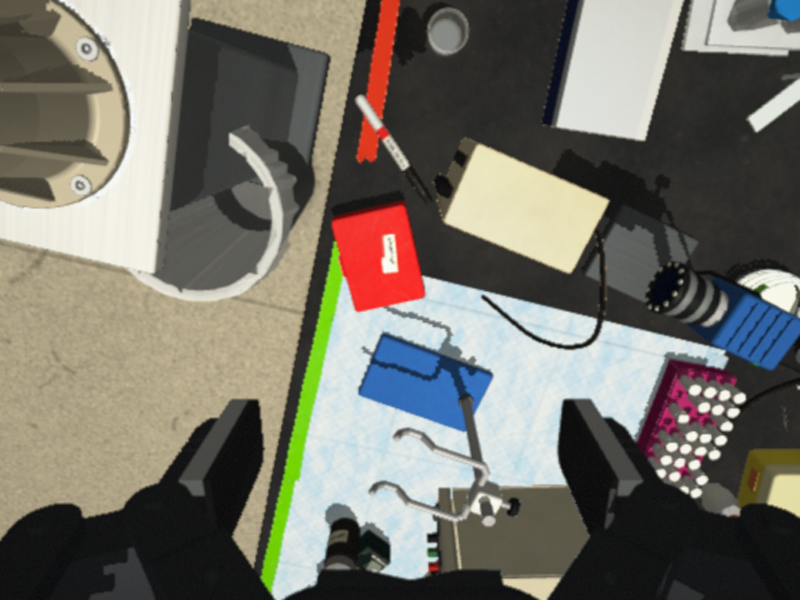

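Wrist view (800 px wide): blue stand base centred at (427,383), hook tips at (398,435) and (375,489). The camera lens ring is at (668,288) with the blue body to its right, looking left. Red case is at (380,257), the tan box at (525,205) between them, the beaker at (447,30).

```bash
python3 - <<'E'
from h import *
import pickle
(p,im),(ps,ims)=pickle.load(open("v1.pkl","rb"))
k=1.42857
hsv=cv2.cvtColor(im,cv2.COLOR_BGR2HSV)
m=cv2.inRange(hsv,(100,120,60),(125,255,255))
cs,_=cv2.findContours(m,0,2)
for c in sorted(cs,key=cv2.contourArea)[-3:]:
    h=cv2.boxPoints(cv2.minAreaRect(cv2.convexHull(c)));print(cv2.contourArea(c),h.mean(0)*k,(h*k).round(0).tolist())
W=lambda x,y,z:on_z(p,x/k,y/k,z)
print("base");B=[W(383,333,.012),W(493,375,.012),W(468,432,.012),W(360,393,.012)];print(np.array(B),np.mean(B,0))
e=B[1]-B[0];print("yaw",np.degrees(np.arctan2(e[1],e[0])),np.linalg.norm(e), np.linalg.norm(B[3]-B[0]))
e=B[2]-B[3];print("yaw",np.degrees(np.arctan2(e[1],e[0])),np.linalg.norm(e))
a,b=W(398,433,.193),W(374,488,.193);print("tips",a,b,np.linalg.norm(a-b),np.degrees(np.arctan2(a[1]-b[1],a[0]-b[0]))-90)
print("foot",W(465,400,.012),"rodtop",W(488,520,.21))
print("lens ring ctr top",W(668,288,.22))
C=[W(715,278,.25),W(703,318,.25)];print("body front edge",C)
print("camera baseplate",W(620,205,.005),W(697,240,.005),W(583,275,.005))
print("tanbox top",[W(x,y,.1) for x,y in [(478,142),(609,200),(573,272),(443,218)]])
print("beaker",W(447,45,0),"jar",W(345,530,.08), "redcorner",W(425,298,.035))
E
```

```text
253.0 [783.5707  10.    ] [[769.0, 0.0], [799.0, 0.0], [799.0, 20.0], [769.0, 20.0]]
2017.5 [756.9993 331.714 ] [[708.0, 342.0], [736.0, 287.0], [806.0, 321.0], [778.0, 377.0]]
3381.0 [424.8447 383.2867] [[358.0, 394.0], [380.0, 332.0], [492.0, 373.0], [470.0, 434.0]]
base
[[ 0.4289 -0.1613  0.012 ]
 [ 0.5741 -0.1831  0.012 ]
 [ 0.567  -0.2696  0.012 ]
 [ 0.4195 -0.248   0.012 ]] [ 0.4974 -0.2155  0.012 ]
yaw -8.505830055330147 0.1468157539827943 0.08713431942832557
yaw -8.336495028896318 0.14902280536697937
tips [ 0.4547 -0.1747  0.193 ] [ 0.4472 -0.2378  0.193 ] 0.06349144559553176 -6.801758258570402
foot [ 0.5502 -0.2254  0.012 ] rodtop [ 0.5536 -0.2331  0.21  ]
lens ring ctr top [0.6178 0.0156 0.22  ]
body front edge [array([0.6287, 0.036 , 0.25  ]), array([0.6332, 0.0067, 0.25  ])]
camera baseplate [0.6518 0.0524 0.005 ] [0.7524 0.0364 0.005 ] [ 0.6401 -0.0351  0.005 ]
tanbox top [array([0.4651, 0.0801, 0.1   ]), array([0.5993, 0.06  , 0.1   ]), array([ 0.5907, -0.0148,  0.1   ]), array([0.4527, 0.0055, 0.1   ])]
beaker [0.4201 0.1629 0.    ] jar [ 0.44  -0.399  0.08 ] redcorner [ 0.464  -0.0981  0.035 ]
```

```bash
python3 -m pendant '[{"fingers":85,"delta_pos":[36,19,6],"angular":[0,0,0]},{"fingers":85,"delta_pos":[36,19,6],"angular":[0,0,0]},{"fingers":85,"delta_pos":[36,19,6],"angular":[0,0,0]},{"fingers":85,"delta_pos":[36,19,6],"angular":[0,0,0]},{"fingers":85,"delta_pos":[36,19,6],"angular":[0,0,0]},{"fingers":85,"delta_pos":[36,19,6],"angular":[0,0,0]},{"fingers":85,"delta_pos":[36,19,6],"angular":[0,0,0]},{"fingers":85,"delta_pos":[36,19,6],"angular":[0,0,0]},{"fingers":85,"delta_pos":[0,0,0],"angular":[0,0,0]}]'
python3 - <<'E'
from h import *
import pickle
o=[]
for n in ["wrist","side"]:
    p=env.camera_params(n); o.append((p,env.read_camera(n))); 
pickle.dump(o,open("v2.pkl","wb"))
print(env.get_state()["tcp_pos"],env.get_state()["joint_pos"])
a=cv2.resize(o[0][1],None,fx=800/560,fy=800/560,interpolation=cv2.INTER_CUBIC);cv2.imwrite("pics/w2.png",a)
E
```

```text
clock: 3.35
tcp_pos: [0.499, 0.3241, 0.3996]
orientation: [-0.001, 0.613, 0.79, -0.002]
wrist_force: [-0.1, -2.2, 0.4]
finger_gap: 0.085
[0.4985 0.321  0.4019] [ 0.4371  0.3881  0.5718  1.7572 -0.0006  1.7598]
```

View pics/w2.png

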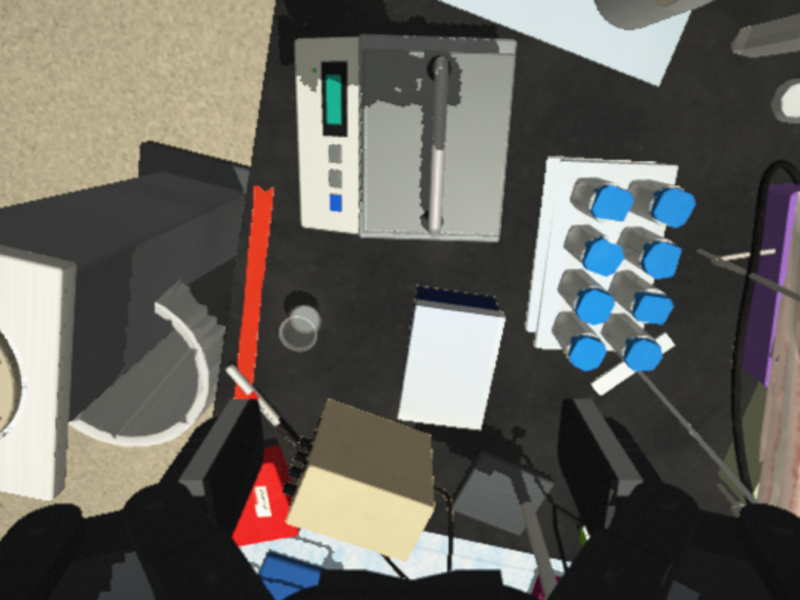

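Wrist view from near: the cover's bar runs from (441,65) to (434,225), the grey cover top spans about (360–515, 40–240), and the console is on the left. No obstacle stands between the gripper and the bar.

```bash
python3 - <<'E'
from h import *
import pickle
(p,im),(ps,ims)=pickle.load(open("v2.pkl","rb"))
k=1.42857
W=lambda x,y,z:on_z(p,x/k,y/k,z)
# bar axis: bright/dark profile per row
for r in range(80,225,20):
    y=int(r/k); print(r, (np.arange(415,465)[::3]/1).astype(int)[0], cv2.cvtColor(im,6)[y,290:326].tolist())
a,b=W(440.5,62,.174),W(434,228,.174);print(a,b,(a+b)/2,np.linalg.norm(a-b),np.degrees(np.arctan2(a[1]-b[1],a[0]-b[0]))-90)
q=[W(x,y,.124) for x,y in [(361,37),(516,40),(499,240),(360,237)]];print(np.array(q),np.mean(q,0),[np.linalg.norm(q[i]-q[i-1]) for i in range(4)])
s=env.camera_params("side")
print(proj(s,(a+b)/2))
E
```

```text
80 415 [76, 111, 146, 150, 135, 97, 73, 69, 68, 71, 69, 65, 57, 53, 68, 81, 89, 94, 97, 99, 96, 91, 86, 77, 69, 68, 68, 69, 68, 68, 70, 88, 124, 149, 154, 155]
100 415 [69, 68, 67, 69, 68, 69, 69, 68, 69, 69, 69, 68, 70, 73, 81, 87, 92, 97, 98, 95, 93, 86, 81, 70, 68, 69, 69, 69, 69, 69, 68, 75, 117, 155, 158, 158]
120 415 [161, 161, 161, 161, 141, 100, 73, 69, 69, 69, 68, 69, 71, 76, 85, 90, 96, 98, 97, 95, 91, 96, 128, 157, 162, 161, 161, 161, 162, 161, 161, 162, 161, 162, 162, 162]
140 415 [164, 164, 163, 162, 138, 86, 69, 68, 70, 68, 70, 68, 73, 83, 89, 94, 97, 97, 96, 92, 91, 111, 145, 164, 166, 165, 166, 165, 165, 165, 164, 164, 165, 165, 165, 165]
160 415 [166, 166, 166, 165, 145, 100, 72, 69, 68, 67, 69, 82, 117, 155, 182, 206, 222, 219, 199, 179, 156, 150, 166, 169, 169, 168, 168, 169, 169, 168, 168, 168, 168, 170, 168, 168]
180 415 [169, 170, 166, 140, 83, 69, 69, 69, 68, 68, 72, 101, 143, 173, 196, 223, 229, 207, 185, 163, 158, 170, 172, 171, 172, 172, 172, 172, 173, 172, 172, 172, 172, 172, 173, 173]
200 415 [172, 172, 172, 167, 139, 80, 68, 67, 68, 70, 92, 132, 163, 187, 219, 231, 217, 192, 173, 164, 172, 173, 174, 174, 174, 174, 174, 175, 173, 174, 175, 175, 176, 175, 174, 175]
220 415 [174, 173, 174, 170, 137, 72, 70, 69, 63, 73, 110, 153, 180, 207, 226, 225, 201, 176, 138, 95, 131, 172, 175, 177, 177, 178, 177, 177, 177, 177, 177, 177, 177, 178, 178, 178]
[0.4869 0.441  0.174 ] [0.5113 0.3354 0.174 ] [0.4991 0.3882 0.174 ] 0.10840442253585243 12.98956451195177
[[0.4282 0.4476 0.124 ]
 [0.5372 0.4734 0.124 ]
 [0.5697 0.3295 0.124 ]
 [0.4595 0.3038 0.124 ]] [0.4986 0.3886 0.124 ] [np.float64(0.14722560404616006), np.float64(0.1120182136143345), np.float64(0.147560968151805), np.float64(0.11319750996327349)]
(np.float64(251.97765132035542), np.float64(286.8400678701985))
```

```bash
python3 -m pendant '[{"fingers":60,"delta_pos":[13,3.4,30],"angular":[0,0,0.018]},{"fingers":60,"delta_pos":[13,3.4,40],"angular":[0,0,0]},{"fingers":60,"delta_pos":[13,3.4,40],"angular":[0,0,0]},{"fingers":60,"delta_pos":[13,3.4,40],"angular":[0,0,0]},{"fingers":60,"delta_pos":[13,3.4,40],"angular":[0,0,0]},{"fingers":60,"delta_pos":[0,0,25],"angular":[0,0,0]},{"fingers":60,"delta_pos":[0,0,20],"angular":[0,0,0]},{"fingers":60,"delta_pos":[0,0,12],"angular":[0,0,0]},{"fingers":60,"delta_pos":[0,0,0],"angular":[0,0,0]},{"fingers":60,"delta_pos":[0,0,0],"angular":[0,0,0]}]'
python3 - <<'E'
from h import *
p=env.camera_params("wrist");im=env.read_camera("wrist");s=env.get_state();print(s["tcp_pos"],Rt(s).as_matrix())
cv2.imwrite("pics/w3.png",cv2.resize(im,None,fx=1,fy=1))
E
```

```text
clock: 4.45
tcp_pos: [0.5007, 0.3875, 0.1576]
orientation: [0.0, 0.622, 0.783, 0.001]
wrist_force: [-0.0, 0.6, 1.6]
finger_gap: 0.06
[0.501  0.3879 0.1581] [[-0.2262  0.9741  0.0023]
 [ 0.9741  0.2262  0.0011]
 [ 0.0006  0.0025 -1.    ]]
```

View pics/w3.png

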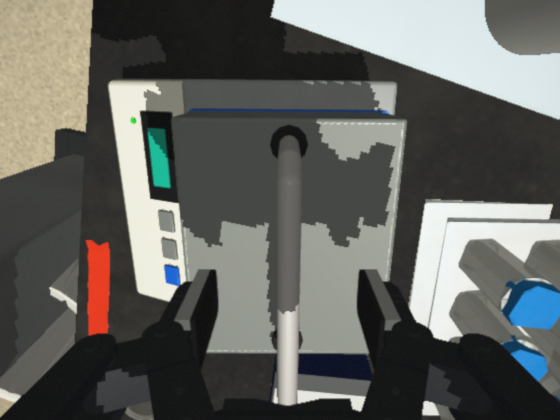

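The bar lies centred between the fingers at column 288. Close on it and lift.

```bash
python3 -m pendant '[{"fingers":0,"delta_pos":[0,0,2],"angular":[0,0,0]},{"fingers":0,"delta_pos":[0,0,0],"angular":[0,0,0]},{"fingers":0,"delta_pos":[0,0,0],"angular":[0,0,0]},{"fingers":0,"delta_pos":[0,0,0],"angular":[0,0,0]},{"fingers":0,"delta_pos":[0,0,0],"angular":[0,0,0]},{"fingers":0,"delta_pos":[0,0,0],"angular":[0,0,0]},{"fingers":0,"delta_pos":[0,0,0],"angular":[0,0,0]},{"fingers":0,"delta_pos":[0,0,0],"angular":[0,0,0]}]' 80
python3 -m pendant '[{"fingers":0,"delta_pos":[0,0,-5],"angular":[0,0,0]},{"fingers":0,"delta_pos":[0,0,-10],"angular":[0,0,0]},{"fingers":0,"delta_pos":[0,0,-12],"angular":[0,0,0]},{"fingers":0,"delta_pos":[0,0,-16],"angular":[0,0,0]},{"fingers":0,"delta_pos":[0,0,-20],"angular":[0,0,0]},{"fingers":0,"delta_pos":[0,0,-25],"angular":[0,0,0]},{"fingers":0,"delta_pos":[0,0,-25],"angular":[0,0,0]},{"fingers":0,"delta_pos":[0,0,-25],"angular":[0,0,0]},{"fingers":0,"delta_pos":[0,0,-25],"angular":[0,0,0]},{"fingers":0,"delta_pos":[0,0,-20],"angular":[0,0,0]},{"fingers":0,"delta_pos":[0,0,-10],"angular":[0,0,0]},{"fingers":0,"delta_pos":[0,0,0],"angular":[0,0,0]}]'
python3 - <<'E'
from h import *
import pickle
o=[(env.camera_params(n),env.read_camera(n)) for n in ["side","scene"]]
pickle.dump(o,open("v3.pkl","wb"))
p,im=o[0]; c=im[180:360,180:360]
hsv=cv2.cvtColor(im,cv2.COLOR_BGR2HSV)
m=cv2.inRange(hsv,(8,150,120),(22,255,255))
for cc in cv2.findContours(m,0,2)[0]:
    if cv2.contourArea(cc)>4:
        u=cv2.minEnclosingCircle(cc)[0];X=on_z(p,*u,.105)
        if X[1]>.25: print("orange",u,cv2.contourArea(cc),X)
cv2.imwrite("pics/s3.png",cv2.resize(c,None,fx=3,fy=3,interpolation=cv2.INTER_CUBIC))
E
```

```text
clock: 5.3
tcp_pos: [0.5001, 0.3883, 0.1545]
orientation: [0.0, 0.622, 0.783, 0.0]
wrist_force: [0.2, 0.3, 2.7]
finger_gap: 0.0063
clock: 6.5
tcp_pos: [0.5004, 0.3884, 0.3502]
orientation: [0.001, 0.622, 0.783, 0.002]
wrist_force: [0.3, -0.1, -1.9]
finger_gap: 0.0062
```

View pics/s3.png

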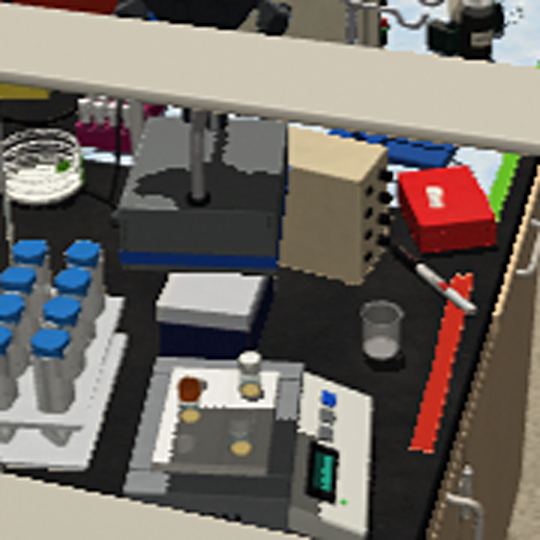

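The cover is held and hanging straight, force about 2 N. The open block shows: orange-brown cap at crop (190,388), a white cap at (250,362) and another in shade near (240,425). Next, carry the cover to the front of the hook.

```bash
python3 -m pendant '[{"fingers":0,"delta_pos":[-8,-3.3,0],"angular":[0,0,0]},{"fingers":0,"delta_pos":[-16,-6.7,0],"angular":[0,0,0]},{"fingers":0,"delta_pos":[-24,-10,0],"angular":[0,0,0]},{"fingers":0,"delta_pos":[-32,-13.4,0],"angular":[0,0,0]},{"fingers":0,"delta_pos":[-36,-15.1,0],"angular":[0,0,0]},{"fingers":0,"delta_pos":[-36,-15.1,0],"angular":[0,0,0]},{"fingers":0,"delta_pos":[-36,-15.1,0],"angular":[0,0,0]},{"fingers":0,"delta_pos":[-36,-15.1,0],"angular":[0,0,0]},{"fingers":0,"delta_pos":[-36,-15.1,0],"angular":[0,0,0]},{"fingers":0,"delta_pos":[-36,-15.1,0],"angular":[0,0,0]},{"fingers":0,"delta_pos":[-36,-15.1,0],"angular":[0,0,0]},{"fingers":0,"delta_pos":[-36,-15.1,0],"angular":[0,0,0]}]'
python3 -m pendant '[{"fingers":0,"delta_pos":[-36,-15.1,0],"angular":[0,0,0]},{"fingers":0,"delta_pos":[-36,-15.1,0],"angular":[0,0,0]},{"fingers":0,"delta_pos":[-36,-15.1,0],"angular":[0,0,0]},{"fingers":0,"delta_pos":[-30,-12.6,0],"angular":[0,0,0]},{"fingers":0,"delta_pos":[-22,-9.2,0],"angular":[0,0,0.06]},{"fingers":0,"delta_pos":[-14,-5.9,0],"angular":[0,0,0.06]},{"fingers":0,"delta_pos":[-8,-3.3,0],"angular":[0,0,0.06]},{"fingers":0,"delta_pos":[-2,-0.8,0],"angular":[0,0,0.06]},{"fingers":0,"delta_pos":[0,0,0],"angular":[0,0,0.06]},{"fingers":0,"delta_pos":[0,0,0],"angular":[0,0,0.06]},{"fingers":0,"delta_pos":[0,0,0],"angular":[0,0,0]}]'
python3 - <<'E'
from h import *
import pickle
o=[(env.camera_params(n),env.read_camera(n)) for n in ["scene","side","wrist"]]
pickle.dump(o,open("v4.pkl","wb"))
s=env.get_state();print(s["tcp_pos"],Rt(s).as_matrix(),s["joint_pos"])
a=cv2.resize(o[0][1][110:320,210:400],None,fx=2,fy=2,interpolation=cv2.INTER_CUBIC)
b=cv2.resize(o[1][1][140:260,260:380],None,fx=3,fy=3,interpolation=cv2.INTER_CUBIC)
c=np.zeros((420,760,3),np.uint8);c[:420,:380]=a;c[:360,390:750]=b
cv2.imwrite("pics/m4.png",c)
E
```

```text
clock: 7.8
tcp_pos: [0.4317, -0.0068, 0.3466]
orientation: [-0.0, 0.622, 0.783, -0.0]
wrist_force: [0.6, -0.4, -1.8]
finger_gap: 0.0065
clock: 8.9
tcp_pos: [0.3967, -0.2013, 0.3466]
orientation: [-0.001, 0.752, 0.659, -0.0]
wrist_force: [-0.4, 0.5, -1.3]
finger_gap: 0.0064
[ 0.3972 -0.2013  0.3469] [[ 0.1296  0.9916 -0.0006]
 [ 0.9916 -0.1296  0.0002]
 [ 0.0002 -0.0006 -1.    ]] [-0.6497  0.0516  0.0054  1.5252 -0.0001  1.0511]
```

View pics/m4.png

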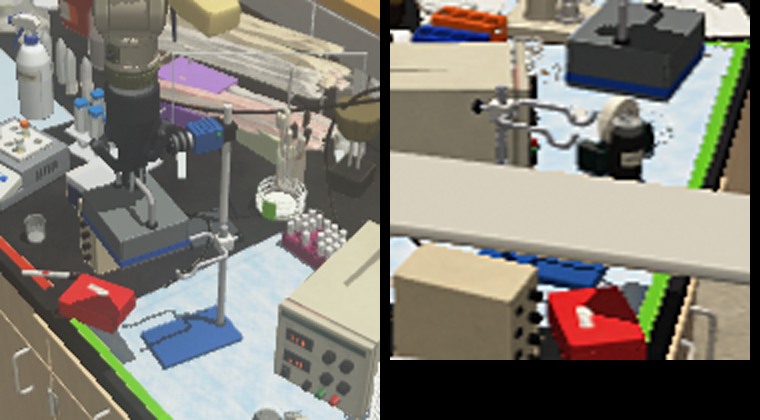

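Cover hangs level. In the scene crop one hook tip is near (180,275) and the cover hides the other. I'll lower to approach height, then check alignment with the wrist camera.

```bash
python3 -m pendant '[{"fingers":0,"delta_pos":[0,0,8],"angular":[0,0,0]},{"fingers":0,"delta_pos":[0,0,16],"angular":[0,0,0]},{"fingers":0,"delta_pos":[0,0,22],"angular":[0,0,0]},{"fingers":0,"delta_pos":[0,0,26],"angular":[0,0,0]},{"fingers":0,"delta_pos":[0,0,26],"angular":[0,0,0]},{"fingers":0,"delta_pos":[0,0,22],"angular":[0,0,0]},{"fingers":0,"delta_pos":[0,0,16],"angular":[0,0,0]},{"fingers":0,"delta_pos":[0,0,10],"angular":[0,0,0]},{"fingers":0,"delta_pos":[0,0,6],"angular":[0,0,0]},{"fingers":0,"delta_pos":[0,0,2],"angular":[0,0,0]},{"fingers":0,"delta_pos":[0,0,0],"angular":[0,0,0]}]'
python3 - <<'E'
from h import *
import pickle
o=[(env.camera_params(n),env.read_camera(n)) for n in ["wrist","scene","side"]]
pickle.dump(o,open("v5.pkl","wb"))
s=env.get_state();print(s["tcp_pos"],Rt(s).as_matrix())
cv2.imwrite("pics/w5.png",cv2.resize(o[0][1],None,fx=800/560,fy=800/560,interpolation=cv2.INTER_CUBIC))
E
```

```text
clock: 10.15
tcp_pos: [0.3655, -0.1941, 0.1867]
orientation: [-0.025, 0.754, 0.657, -0.023]
wrist_force: [-94.5, -3.5, 30.3]
finger_gap: 0.0063
[ 0.3656 -0.1941  0.1867] [[ 0.137   0.9883 -0.0675]
 [ 0.9906 -0.1368  0.0085]
 [-0.0008 -0.068  -0.9977]]
```

View pics/w5.png

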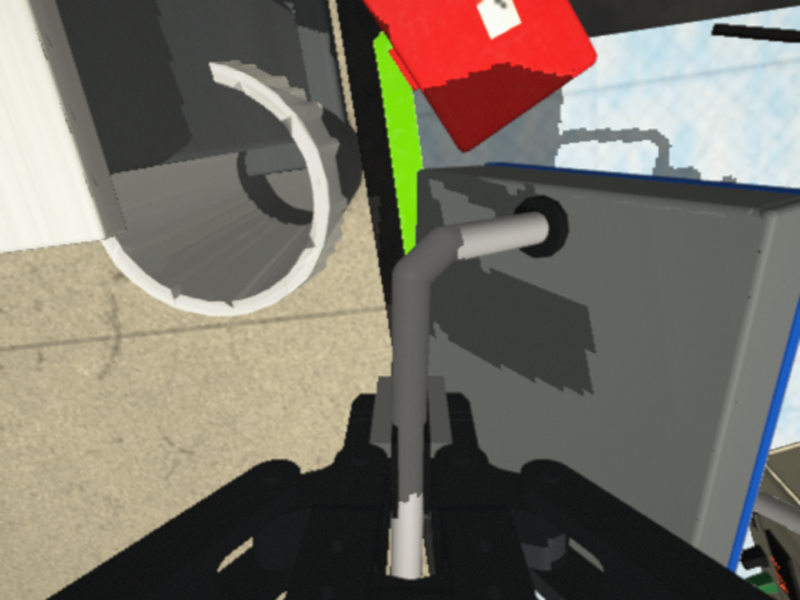

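The wrist shows the hood tilted with its front up and a -94 N push in x. While lowering, the hood's front must have come down over the hook tips; I had not allowed for its 56 mm overhang. Back off in -x in small steps and watch the force.

```bash
python3 -m pendant '[{"fingers":0,"delta_pos":[0,-5,0],"angular":[0,0,0]},{"fingers":0,"delta_pos":[0,-5,0],"angular":[0,0,0]},{"fingers":0,"delta_pos":[0,0,0],"angular":[0,0,0]}]'
python3 - <<'E'
from h import *
import pickle
(pw,w),(ps,s),(pd,d)=pickle.load(open("v5.pkl","rb"))
print(env.get_state()["joint_pos"],env.get_state()["ft_torque"])
a=cv2.resize(s[110:310,210:400],None,fx=2.6,fy=2.6,interpolation=cv2.INTER_CUBIC)
b=cv2.resize(d[140:240,290:390],None,fx=3,fy=3,interpolation=cv2.INTER_CUBIC)
c=np.zeros((520,800,3),np.uint8);c[:520,:494]=a;c[:300,500:800]=b
cv2.imwrite("pics/m5.png",c)
E
```

```text
clock: 10.6
tcp_pos: [0.3661, -0.1949, 0.1885]
orientation: [-0.017, 0.753, 0.657, -0.015]
wrist_force: [-64.2, 0.5, 19.2]
finger_gap: 0.0064
[-0.6665  0.059  -0.3756  1.1752 -0.0229  1.0403] [-0.2216 11.8413  0.0552]
```

View pics/m5.png

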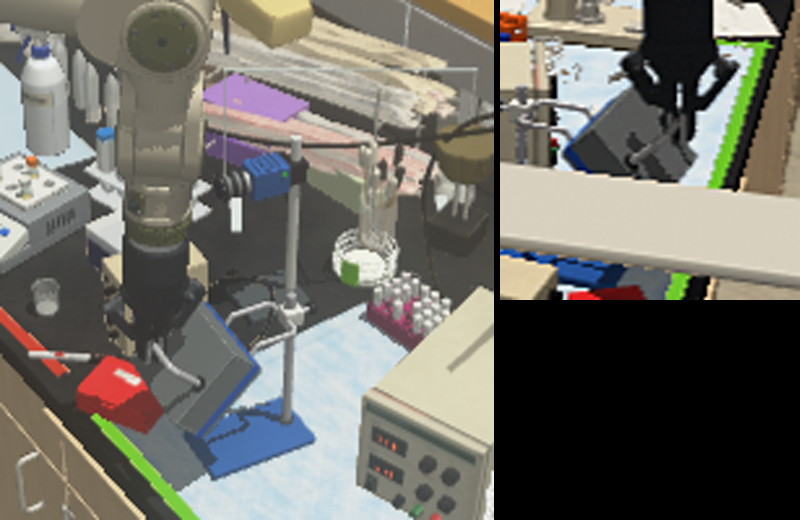

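As deduced, the hood is tilted about 45° with its open underside towards the stand and the hook tips inside it. It does not touch the red case. Keep withdrawing along -x.

```bash
python3 -m pendant '[{"fingers":0,"delta_pos":[0,-8,0],"angular":[0,0,0]},{"fingers":0,"delta_pos":[0,-8,0],"angular":[0,0,0]},{"fingers":0,"delta_pos":[0,-6,0],"angular":[0,0,0]},{"fingers":0,"delta_pos":[0,0,0],"angular":[0,0,0]},{"fingers":0,"delta_pos":[0,0,0],"angular":[0,0,0]}]'
```

```text
clock: 11.1
tcp_pos: [0.3667, -0.1976, 0.1934]
orientation: [0.001, 0.752, 0.659, 0.0]
wrist_force: [0.5, -0.2, -2.2]
finger_gap: 0.006
```

```bash
python3 -m pendant '[{"fingers":0,"delta_pos":[0,-5,0],"angular":[0,0,0]},{"fingers":0,"delta_pos":[0,-8,0],"angular":[0,0,0]},{"fingers":0,"delta_pos":[0,-10,0],"angular":[0,0,0]},{"fingers":0,"delta_pos":[0,-10,0],"angular":[0,0,0]},{"fingers":0,"delta_pos":[0,-10,0],"angular":[0,0,0]},{"fingers":0,"delta_pos":[0,-7,0],"angular":[0,0,0]},{"fingers":0,"delta_pos":[0,0,0],"angular":[0,0,0]}]'
python3 - <<'E'
from h import *
im=env.read_camera("wrist");p=env.camera_params("wrist")
s=env.get_state();print(s["joint_pos"],s["tcp_pos"],s["wrist_force"],s["ft_torque"])
cv2.imwrite("pics/w6.png",im)
g=env.read_camera("scene");cv2.imwrite("pics/sc6.png",g)
# hood blue trim in the scene
hsv=cv2.cvtColor(im,cv2.COLOR_BGR2HSV);m=cv2.inRange(hsv,(105,150,60),(125,255,255))
for c in cv2.findContours(m,0,2)[0]:
    if cv2.contourArea(c)>60: print(cv2.contourArea(c),cv2.boundingRect(c))
E
```

```text
clock: 11.8
tcp_pos: [0.3149, -0.1902, 0.193]
orientation: [-0.001, 0.752, 0.659, -0.0]
wrist_force: [0.1, 0.9, -1.6]
finger_gap: 0.0059
[-0.7618 -0.0702 -0.491   1.1503 -0.0001  0.941 ] [ 0.3157 -0.1906  0.1932] [ 0.1942  0.1622 -1.6323] [ 0.055   0.0531 -0.0191]
1872.0 (332, 111, 228, 280)
```

Free of the hooks, carrying only the weight. Loosen the grip to 20 N so the hood swings back to hanging.

```bash
python3 -m pendant '[{"fingers":0,"delta_pos":[0,0,0],"angular":[0,0,0]},{"fingers":0,"delta_pos":[0,0,0],"angular":[0,0,0]},{"fingers":0,"delta_pos":[0,0,0],"angular":[0,0,0]},{"fingers":0,"delta_pos":[0,0,0],"angular":[0,0,0]},{"fingers":0,"delta_pos":[0,0,0],"angular":[0,0,0]},{"fingers":0,"delta_pos":[0,0,0],"angular":[0,0,0]}]' 20
python3 - <<'E'
from h import *
im=env.read_camera("wrist")
s=env.get_state();print(s["wrist_force"],s["ft_torque"],s["finger_gap"])
cv2.imwrite("pics/w7.png",im)
g=env.read_camera("scene");cv2.imwrite("pics/sc7.png",g)
hsv=cv2.cvtColor(im,cv2.COLOR_BGR2HSV);m=cv2.inRange(hsv,(105,150,60),(125,255,255))
for c in cv2.findContours(m,0,2)[0]:
    if cv2.contourArea(c)>60: print(cv2.contourArea(c),cv2.boundingRect(c))
# hanging-hood check: project rim points expected (world) into scene
p=env.camera_params("scene")
hs=cv2.cvtColor(g,cv2.COLOR_BGR2HSV);m=cv2.inRange(hs,(105,150,40),(125,255,255))
for c in cv2.findContours(m,0,2)[0]:
    if cv2.contourArea(c)>25: print("scene",cv2.contourArea(c),cv2.boundingRect(c))
B=s["tcp_pos"]+[0,0,.0195];yaw=np.radians(-7.5);ex=np.array([np.cos(yaw),np.sin(yaw),0]);ey=np.array([-ex[1],ex[0],0])
for a in(-1,1):
  for b in(-1,1): print(a,b,np.round(proj(p,B+a*.056*ex+b*.068*ey-[0,0,.104])))
E
```

```text
clock: 12.5
tcp_pos: [0.3165, -0.1908, 0.1933]
orientation: [-0.0, 0.752, 0.659, -0.0]
wrist_force: [0.0, 0.4, -0.8]
finger_gap: 0.0065
[ 0.1459  0.7907 -1.913 ] [-0.0164  0.1286 -0.0214] 0.006726443409306007
1848.0 (332, 111, 228, 280)
scene 952.5 (449, 302, 44, 45)
-1 -1 [247. 291.]
-1 1 [230. 264.]
1 -1 [280. 279.]
1 1 [262. 253.]
```

```bash
python3 - <<'E'
from h import *
from scipy.spatial.transform import Rotation as R
p=env.camera_params("wrist");s=env.get_state();T=Rt(s).as_matrix();B=s["tcp_pos"]-.0195*T[:,2]
ey=T[:,0];ex=T[:,1];z=np.array([0,0,1])
for t in range(0,80,10):
    r=R.from_rotvec(-np.radians(t)*ey)
    f=lambda a,b,c:np.round(proj(p,B+r.apply(a*ex+b*ey+c*z)))
    print(t,"foot",f(0,.056,-.05),"top corners +x+y",f(.056,.068,-.05),"-x+y",f(-.056,.068,-.05),"rim",f(.056,.068,-.104))
for n in("w6","w7"):
    g=cv2.imread(f"pics/{n}.png",0);m=((g<38)*255).astype(np.uint8)
    for c in cv2.findContours(m,0,2)[0]:
        A=cv2.contourArea(c)
        if 40<A<1500:
            x,y,w,h=cv2.boundingRect(c)
            if y<330:print(n,A,(x,y,w,h))
    # grey hood face
    im=cv2.imread(f"pics/{n}.png");hs=cv2.cvtColor(im,40);mm=cv2.inRange(hs,(0,0,45),(180,45,125))
    print("blue at",[tuple(cv2.cvtColor(im,40)[y,x]) for x,y in [(340,120),(400,150),(450,200),(540,380)]])
E
```

```text
0 foot [290. 142.] top corners +x+y [412. 116.] -x+y [168. 116.] rim [383. 108.]
10 foot [308. 142.] top corners +x+y [437. 118.] -x+y [194. 114.] rim [418. 109.]
20 foot [327. 143.] top corners +x+y [463. 121.] -x+y [219. 113.] rim [455. 111.]
30 foot [345. 144.] top corners +x+y [489. 124.] -x+y [244. 112.] rim [494. 113.]
40 foot [363. 146.] top corners +x+y [513. 128.] -x+y [269. 112.] rim [537. 117.]
50 foot [380. 149.] top corners +x+y [536. 134.] -x+y [294. 111.] rim [585. 122.]
60 foot [397. 152.] top corners +x+y [555. 140.] -x+y [319. 112.] rim [638. 128.]
70 foot [412. 155.] top corners +x+y [569. 148.] -x+y [344. 112.] rim [698. 137.]
w6 152.0 (541, 329, 17, 24)
w6 680.0 (351, 133, 38, 43)
w6 250.0 (337, 43, 37, 59)
w6 105.0 (537, 19, 23, 8)
w6 166.0 (454, 0, 21, 23)
w6 259.5 (297, 0, 33, 32)
w6 1432.5 (284, 0, 33, 114)
w6 75.0 (220, 0, 11, 54)
blue at [(np.uint8(40), np.uint8(16), np.uint8(47)), (np.uint8(48), np.uint8(13), np.uint8(96)), (np.uint8(48), np.uint8(13), np.uint8(96)), (np.uint8(96), np.uint8(28), np.uint8(224))]
w7 152.5 (539, 329, 17, 24)
w7 682.0 (351, 133, 38, 43)
w7 244.5 (336, 43, 36, 59)
w7 116.0 (535, 19, 25, 8)
w7 172.0 (454, 1, 18, 22)
w7 242.0 (297, 0, 31, 31)
w7 1413.0 (282, 0, 33, 114)
w7 77.0 (218, 0, 12, 53)
blue at [(np.uint8(50), np.uint8(16), np.uint8(48)), (np.uint8(47), np.uint8(18), np.uint8(97)), (np.uint8(47), np.uint8(18), np.uint8(98)), (np.uint8(95), np.uint8(26), np.uint8(223))]
```

The grommet at (370,154) puts the tilt near 45°, and 20 N of friction holds it there. An abrupt upward start adds to gravity and should make it slip upright. I'll do that clear of the hooks, then re-measure.

```bash
cat > tilt.py <<'E'
from h import *
p=env.camera_params("wrist");im=env.read_camera("wrist");g=cv2.cvtColor(im,6);s=env.get_state();T=Rt(s).as_matrix();B=s["tcp_pos"]-.0195*T[:,2]
def foot(t,sg=1):
    r=R.from_rotvec(-np.radians(t)*T[:,0]);return np.array(proj(p,B+r.apply(sg*.056*T[:,0]-.05*-T[:,2])))
ts=np.arange(-60,80);F=np.array([foot(t) for t in ts])
m=((g<38)*255).astype(np.uint8)
for c in cv2.findContours(m,0,2)[0]:
    A=cv2.contourArea(c);x,y,w,h=cv2.boundingRect(c);q=np.array([x+w/2,y+h/2]);d=np.linalg.norm(F-q,axis=1)
    if 200<A<1500 and d.min()<20: print("blob",q,A,"tilt",ts[d.argmin()],"dist",d.min())
print(s["tcp_pos"],s["clock"],s["finger_gap"],s["ft_torque"])
E
python3 tilt.py
python3 -m pendant '[{"fingers":0,"delta_pos":[0,0,-50],"angular":[0,0,0]},{"fingers":0,"delta_pos":[0,0,-40],"angular":[0,0,0]},{"fingers":0,"delta_pos":[0,0,-25],"angular":[0,0,0]},{"fingers":0,"delta_pos":[0,0,-15],"angular":[0,0,0]},{"fingers":0,"delta_pos":[0,0,-8],"angular":[0,0,0]},{"fingers":0,"delta_pos":[0,0,-4],"angular":[0,0,0]},{"fingers":0,"delta_pos":[0,0,0],"angular":[0,0,0]}]' 20
python3 tilt.py
```

```text
blob [370.  154.5] 682.5 tilt 45 dist 7.4936078268172555
[ 0.3164 -0.1908  0.1933] 12.65 0.00632946420328936 [ 0.0222  0.0456 -0.0035]
clock: 13.35
tcp_pos: [0.3164, -0.1908, 0.335]
orientation: [-0.0, 0.752, 0.659, -0.0]
wrist_force: [0.3, 0.1, -1.3]
finger_gap: 0.0063
blob [368.  154.5] 664.0 tilt 44 dist 8.055097257013252
[ 0.3162 -0.1906  0.3346] 13.4 0.006532666296788187 [ 0.0241  0.0695 -0.0402]
```

The jerk gave only about 1° (45 → 44). A better way is to use the fixed hook tips: pass the hood's front wall under them, then rise and advance slowly, so the tips push that wall upright with little force. Lower first, further back.

```bash
python3 -m pendant '[{"fingers":0,"delta_pos":[0,-1,8],"angular":[0,0,0]},{"fingers":0,"delta_pos":[0,-1,18],"angular":[0,0,0]},{"fingers":0,"delta_pos":[0,-1,26],"angular":[0,0,0]},{"fingers":0,"delta_pos":[0,-1,30],"angular":[0,0,0]},{"fingers":0,"delta_pos":[0,-1,30],"angular":[0,0,0]},{"fingers":0,"delta_pos":[0,-1,26],"angular":[0,0,0]},{"fingers":0,"delta_pos":[0,0,18],"angular":[0,0,0]},{"fingers":0,"delta_pos":[0,0,9],"angular":[0,0,0]},{"fingers":0,"delta_pos":[0,0,4],"angular":[0,0,0]},{"fingers":0,"delta_pos":[0,0,0],"angular":[0,0,0]}]' 40
python3 -m pendant '[{"fingers":0,"delta_pos":[0,8,0],"angular":[0,0,0]},{"fingers":0,"delta_pos":[0,10,0],"angular":[0,0,0]},{"fingers":0,"delta_pos":[0,10,0],"angular":[0,0,0]},{"fingers":0,"delta_pos":[0,8,0],"angular":[0,0,0]},{"fingers":0,"delta_pos":[0,5,0],"angular":[0,0,0]},{"fingers":0,"delta_pos":[0,0,0],"angular":[0,0,0]}]'
python3 tilt.py
```

```text
clock: 14.4
tcp_pos: [0.3103, -0.1899, 0.166]
orientation: [-0.0, 0.752, 0.659, -0.0]
wrist_force: [0.2, -0.2, -1.7]
finger_gap: 0.0063
clock: 15.0
tcp_pos: [0.3519, -0.1955, 0.1663]
orientation: [0.0, 0.752, 0.66, -0.0]
wrist_force: [0.1, 0.3, -1.5]
finger_gap: 0.0062
blob [368. 154.] 648.5 tilt 44 dist 7.434910945055719
[ 0.3513 -0.1953  0.1662] 15.05 0.0061369649685088686 [0.0478 0.1015 0.0117]
```

```bash
python3 -m pendant '[{"fingers":0,"delta_pos":[0,2,-6],"angular":[0,0,0]},{"fingers":0,"delta_pos":[0,2,-6],"angular":[0,0,0]},{"fingers":0,"delta_pos":[0,2,-6],"angular":[0,0,0]},{"fingers":0,"delta_pos":[0,2,-6],"angular":[0,0,0]},{"fingers":0,"delta_pos":[0,0,0],"angular":[0,0,0]}]'
python3 tilt.py
```

```text
clock: 15.55
tcp_pos: [0.3584, -0.1962, 0.1907]
orientation: [-0.001, 0.752, 0.659, -0.001]
wrist_force: [-3.6, 1.2, -3.1]
finger_gap: 0.0062
blob [354.  152.5] 597.5 tilt 36 dist 7.617691394639368
[ 0.3582 -0.1961  0.1903] 15.6 0.006658647403417962 [0.1033 1.2758 0.0337]
```

It works: tilt 36° with about 5 N of push. Continue.

```bash
python3 -m pendant '[{"fingers":0,"delta_pos":[0,3,-6],"angular":[0,0,0]},{"fingers":0,"delta_pos":[0,3,-6],"angular":[0,0,0]},{"fingers":0,"delta_pos":[0,3,-6],"angular":[0,0,0]},{"fingers":0,"delta_pos":[0,3,-6],"angular":[0,0,0]},{"fingers":0,"delta_pos":[0,3,-6],"angular":[0,0,0]},{"fingers":0,"delta_pos":[0,0,0],"angular":[0,0,0]}]'
python3 tilt.py
python3 -m pendant '[{"fingers":0,"delta_pos":[0,3,-6],"angular":[0,0,0]},{"fingers":0,"delta_pos":[0,3,-6],"angular":[0,0,0]},{"fingers":0,"delta_pos":[0,3,-6],"angular":[0,0,0]},{"fingers":0,"delta_pos":[0,3,-3],"angular":[0,0,0]},{"fingers":0,"delta_pos":[0,0,0],"angular":[0,0,0]}]'
python3 tilt.py
```

```text
clock: 16.2
tcp_pos: [0.3756, -0.1992, 0.2218]
orientation: [0.002, 0.752, 0.66, 0.001]
wrist_force: [0.1, 0.1, -1.9]
finger_gap: 0.0061
blob [314. 148.] 420.5 tilt 14 dist 6.07445045318856
[ 0.3754 -0.1991  0.2214] 16.25 0.0064568824303789 [-0.0054  0.0157 -0.0231]
clock: 16.75
tcp_pos: [0.385, -0.1999, 0.2417]
orientation: [-0.001, 0.752, 0.659, -0.001]
wrist_force: [-6.6, 0.6, -0.9]
finger_gap: 0.0065
[ 0.3849 -0.1998  0.2416] 16.8 0.00624607675024361 [0.1513 1.5774 0.0341]
```

```bash
sed -i 's/200<A/50<A/' tilt.py; python3 tilt.py
```

```text
blob [291.5 142. ] 191.5 tilt 1 dist 0.1895129858626334
[ 0.3848 -0.1998  0.2415] 16.85 0.006336406791896211 [0.0899 1.5884 0.0088]
```

Tilt is now about 1°. Back off, lower to approach height clear of the tips, and check.

```bash
python3 -m pendant '[{"fingers":0,"delta_pos":[0,-6,0],"angular":[0,0,0]},{"fingers":0,"delta_pos":[0,-10,0],"angular":[0,0,0]},{"fingers":0,"delta_pos":[0,-10,4],"angular":[0,0,0]},{"fingers":0,"delta_pos":[0,-4,8],"angular":[0,0,0]},{"fingers":0,"delta_pos":[0,0,12],"angular":[0,0,0]},{"fingers":0,"delta_pos":[0,0,12],"angular":[0,0,0]},{"fingers":0,"delta_pos":[0,0,9],"angular":[0,0,0]},{"fingers":0,"delta_pos":[0,0,5],"angular":[0,0,0]},{"fingers":0,"delta_pos":[0,0,0],"angular":[0,0,0]}]' 80
python3 tilt.py
python3 - <<'E'
from h import *
s=env.get_state()
p=env.camera_params("scene");im=env.read_camera("scene")
cv2.imwrite("pics/sc8.png",im);cv2.imwrite("pics/sd8.png",env.read_camera("side"));cv2.imwrite("pics/w8.png",env.read_camera("wrist"))
sd=env.camera_params("side")
print(proj(p,[.451,-.2063,.195]),proj(sd,[.451,-.2063,.195]))
E
```

```text
clock: 17.75
tcp_pos: [0.3557, -0.1956, 0.1902]
orientation: [-0.001, 0.752, 0.659, -0.0]
wrist_force: [-1.1, 0.7, -1.5]
finger_gap: 0.0063
blob [321.  159.5] 53.5 tilt 17 dist 16.187338814673918
blob [312.5 139.5] 275.5 tilt 12 dist 3.512445900320522
[ 0.356  -0.1959  0.1909] 17.8 0.006269811262531045 [-0.0169  0.0535  0.0453]
(np.float64(292.69293198526503), np.float64(237.140029041754)) (np.float64(324.83612939509766), np.float64(180.50701440962018))
```

```bash
python3 - <<'E'
import cv2,numpy as np
c=np.zeros((600,800,3),np.uint8)
w=cv2.imread("pics/w8.png")[60:420,120:560];c[:360,:440]=w
s=cv2.resize(cv2.imread("pics/sc8.png")[150:300,240:360],None,fx=3,fy=3,interpolation=2);c[:450,440:800]=s
d=cv2.resize(cv2.imread("pics/sd8.png")[140:217,280:425],None,fx=3,fy=3,interpolation=2);c[365:596,:435]=d
cv2.imwrite("pics/m8.png",c)
E
```

```text
(no output)
```

View pics/m8.png

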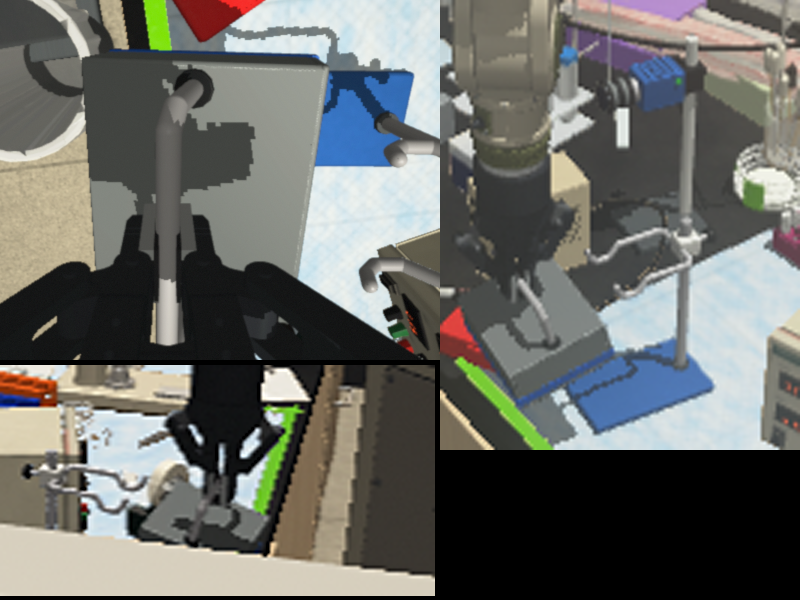

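The montage shows the hood still tilted front-up by 10–15° (leg foot near full-frame (320,148)), with the hook tips at full-frame (515,212) and (488,338). I'll cancel the tilt by turning the tool about the bar, and re-measure the tips from this near view.

```bash
python3 - <<'E'
from h import *
p=env.camera_params("wrist");s=env.get_state()
a,b=on_z(p,515,212,.191),on_z(p,488,338,.191);print(a,b,np.linalg.norm(a-b),(a+b)/2,np.degrees(np.arctan2(a[1]-b[1],a[0]-b[0]))-90)
T=Rt(s).as_matrix();B=s["tcp_pos"]-.0195*T[:,2]
print("bar",B)
E
python3 -m pendant '[{"fingers":0,"delta_pos":[0,0,0],"angular":[0.05,0,0]},{"fingers":0,"delta_pos":[0,-3,0],"angular":[0.06,0,0]},{"fingers":0,"delta_pos":[0,-3,0],"angular":[0.06,0,0]},{"fingers":0,"delta_pos":[0,0,0],"angular":[0.05,0,0]},{"fingers":0,"delta_pos":[0,0,0],"angular":[0,0,0]},{"fingers":0,"delta_pos":[0,0,0],"angular":[0,0,0]}]'
python3 - <<'E'
from h import *
p=env.camera_params("wrist");im=env.read_camera("wrist");s=env.get_state();T=Rt(s).as_matrix();B=s["tcp_pos"]-.0195*T[:,2]
print("bar",B,"toolz",T[:,2],s["joint_pos"])
sc=env.camera_params("scene");g=env.read_camera("scene");cv2.imwrite("pics/sc9.png",g)
e=T[:,0]
for t in(-5,0,5,10):
    r=R.from_rotvec(-np.radians(t)*e);ex=np.cross(e,[0,0,1.]);print(t,[np.round(proj(sc,B+r.apply(x*ex+y*e-[0,0,z]))).tolist() for x,y,z in [(.056,-.068,.05),(.056,.068,.05),(-.056,-.068,.05),(.056,-.068,.104),(.056,.068,.104)]])
h=cv2.cvtColor(g,40)
m=cv2.inRange(h,(105,120,40),(125,255,255));print([cv2.boundingRect(c) for c in cv2.findContours(m[:,:340],0,2)[0] if cv2.contourArea(c)>8])
gr=cv2.cvtColor(g,6);m=cv2.inRange(h[...,1],0,50)&cv2.inRange(gr,60,125)
for c in cv2.findContours(m[190:310,220:330],0,2)[0]:
    if cv2.contourArea(c)>150:print("grey",cv2.contourArea(c),(cv2.approxPolyDP(cv2.convexHull(c),3,True)[:,0]+[220,190]).tolist())
E
```

```text
[ 0.4532 -0.1771  0.191 ] [ 0.445  -0.2398  0.191 ] 0.06322741056545675 [ 0.4491 -0.2085  0.191 ] -7.453962876116705
bar [ 0.3564 -0.1962  0.2112]
clock: 18.55
tcp_pos: [0.3506, -0.1954, 0.1917]
orientation: [-0.082, 0.747, 0.656, -0.072]
wrist_force: [-0.4, -0.5, -1.7]
finger_gap: 0.0062
bar [ 0.3545 -0.1958  0.2109] toolz [-0.2151  0.0281 -0.9762] [-0.6304  0.1687 -0.2646  1.33   -0.1043  1.0813]
-5 [[290.0, 264.0], [271.0, 239.0], [257.0, 274.0], [289.0, 278.0], [270.0, 252.0]]
0 [[292.0, 263.0], [272.0, 238.0], [258.0, 275.0], [292.0, 276.0], [272.0, 250.0]]
5 [[293.0, 261.0], [273.0, 236.0], [260.0, 275.0], [294.0, 274.0], [275.0, 248.0]]
10 [[294.0, 259.0], [274.0, 234.0], [261.0, 276.0], [296.0, 271.0], [277.0, 246.0]]
[(286, 270, 45, 24), (259, 269, 45, 17), (308, 263, 10, 7), (304, 169, 17, 9), (247, 159, 7, 5), (256, 155, 7, 5)]
grey 197.0 [[329, 190], [329, 235], [324, 237], [325, 190]]
grey 4816.5 [[321, 190], [321, 236], [291, 270], [260, 282], [220, 250], [220, 196], [231, 190]]
```

Tips mid (0.449,-0.2085), so seat ≈ (0.465–0.467,-0.211), agreeing with the first view. The bar is 28 mm above the seat and the hood nearly upright. Go in along the stand's x axis.

```bash
python3 -m pendant '[{"fingers":0,"delta_pos":[0,5,-1.1],"angular":[0,0,0]},{"fingers":0,"delta_pos":[0,9,-2],"angular":[0,0,0]},{"fingers":0,"delta_pos":[0,12,-2.7],"angular":[0,0,0]},{"fingers":0,"delta_pos":[0,12,-2.7],"angular":[0,0,0]},{"fingers":0,"delta_pos":[0,10,-2.2],"angular":[0,0,0]},{"fingers":0,"delta_pos":[0,6,-1.3],"angular":[0,0,0]},{"fingers":0,"delta_pos":[0,0,0],"angular":[0,0,0]}]'
python3 -m pendant '[{"fingers":0,"delta_pos":[0,5,-1.1],"angular":[0,0,0]},{"fingers":0,"delta_pos":[0,9,-2],"angular":[0,0,0]},{"fingers":0,"delta_pos":[0,12,-2.7],"angular":[0,0,0]},{"fingers":0,"delta_pos":[0,12,-2.7],"angular":[0,0,0]},{"fingers":0,"delta_pos":[0,10,-2.2],"angular":[0,0,0]},{"fingers":0,"delta_pos":[0,6.8,-1.5],"angular":[0,0,0]},{"fingers":0,"delta_pos":[0,0,0],"angular":[0,0,0]}]'
python3 - <<'E'
from h import *
s=env.get_state();T=Rt(s).as_matrix();B=s["tcp_pos"]-.0195*T[:,2]
print("bar",B,s["wrist_force"],s["ft_torque"])
cv2.imwrite("pics/w10.png",env.read_camera("wrist"));cv2.imwrite("pics/sc10.png",env.read_camera("scene"));cv2.imwrite("pics/sd10.png",env.read_camera("side"))
E
```

```text
clock: 19.35
tcp_pos: [0.4059, -0.2026, 0.1913]
orientation: [-0.083, 0.747, 0.656, -0.072]
wrist_force: [-0.6, -0.2, -2.5]
finger_gap: 0.0062
clock: 20.05
tcp_pos: [0.4615, -0.21, 0.1914]
orientation: [-0.082, 0.747, 0.655, -0.072]
wrist_force: [0.4, -0.3, -1.8]
finger_gap: 0.0063
bar [ 0.4657 -0.2105  0.2104] [ 0.3536 -0.3233 -1.7626] [-0.0658 -0.2544  0.0246]
```

No contact on the way in. Lower slowly.

```bash
python3 -m pendant '[{"fingers":0,"delta_pos":[0,1.1,4.9],"angular":[0,0,0]},{"fingers":0,"delta_pos":[0,1.3,5.9],"angular":[0,0,0]},{"fingers":0,"delta_pos":[0,1.1,4.9],"angular":[0,0,0]},{"fingers":0,"delta_pos":[0,0.9,3.9],"angular":[0,0,0]},{"fingers":0,"delta_pos":[0,0,0],"angular":[0,0,0]}]'
python3 -m pendant '[{"fingers":0,"delta_pos":[0,0.4,2],"angular":[0,0,0]},{"fingers":0,"delta_pos":[0,0.4,2],"angular":[0,0,0]},{"fingers":0,"delta_pos":[0,0.4,2],"angular":[0,0,0]},{"fingers":0,"delta_pos":[0,0,0],"angular":[0,0,0]}]'
python3 - <<'E'
from h import *
s=env.get_state();T=Rt(s).as_matrix();B=s["tcp_pos"]-.0195*T[:,2]
print("bar",B,s["wrist_force"],s["ft_torque"])
E
```

```text
clock: 20.7
tcp_pos: [0.4602, -0.2096, 0.1708]
orientation: [-0.083, 0.747, 0.655, -0.073]
wrist_force: [-1.4, 0.8, -1.4]
finger_gap: 0.0064
clock: 21.1
tcp_pos: [0.4604, -0.2097, 0.1652]
orientation: [-0.083, 0.747, 0.655, -0.072]
wrist_force: [0.1, -0.2, -1.8]
finger_gap: 0.0066
bar [ 0.4646 -0.2103  0.1842] [ 0.1043 -0.1917 -1.7974] [-0.0454 -0.2414  0.01  ]
```

```bash
python3 -m pendant '[{"fingers":0,"delta_pos":[0,0.2,1],"angular":[0,0,0]},{"fingers":0,"delta_pos":[0,0.2,1],"angular":[0,0,0]},{"fingers":0,"delta_pos":[0,0,0],"angular":[0,0,0]}]'
python3 -m pendant '[{"fingers":0,"delta_pos":[0,0.2,1],"angular":[0,0,0]},{"fingers":0,"delta_pos":[0,0.2,1],"angular":[0,0,0]},{"fingers":0,"delta_pos":[0,0,0],"angular":[0,0,0]}]'
python3 - <<'E'
from h import *
s=env.get_state();T=Rt(s).as_matrix();B=s["tcp_pos"]-.0195*T[:,2]
print("bar",B,s["wrist_force"],s["ft_torque"])
p=env.camera_params("scene");d=env.camera_params("side");w=env.camera_params("wrist")
A=[env.read_camera(n) for n in("scene","side","wrist")]
for n,a in zip(("sc11","sd11","w11"),A): cv2.imwrite(f"pics/{n}.png",a)
E
```

```text
clock: 21.4
tcp_pos: [0.4604, -0.2098, 0.1633]
orientation: [-0.083, 0.747, 0.655, -0.072]
wrist_force: [0.9, -0.4, -1.8]
finger_gap: 0.0064
clock: 21.7
tcp_pos: [0.4604, -0.2097, 0.1612]
orientation: [-0.083, 0.747, 0.655, -0.072]
wrist_force: [0.1, -0.0, -1.9]
finger_gap: 0.0063
bar [ 0.4646 -0.2103  0.1803] [ 0.1476 -0.0098 -1.9302] [-0.0682 -0.3006  0.046 ]
```

```bash
python3 -m pendant '[{"fingers":0,"delta_pos":[0,0.2,1],"angular":[0,0,0]},{"fingers":0,"delta_pos":[0,0.2,1],"angular":[0,0,0]},{"fingers":0,"delta_pos":[0,0.2,1],"angular":[0,0,0]},{"fingers":0,"delta_pos":[0,0,0],"angular":[0,0,0]}]'
python3 -m pendant '[{"fingers":0,"delta_pos":[0,0.2,1],"angular":[0,0,0]},{"fingers":0,"delta_pos":[0,0.2,1],"angular":[0,0,0]},{"fingers":0,"delta_pos":[0,0,0],"angular":[0,0,0]}]'
python3 tilt.py
python3 - <<'E'
from h import *
s=env.get_state();T=Rt(s).as_matrix();B=s["tcp_pos"]-.0195*T[:,2]
print("bar",B,s["wrist_force"],s["ft_torque"],T[:,1])
E
```

```text
clock: 22.25
tcp_pos: [0.4604, -0.2098, 0.1586]
orientation: [-0.082, 0.747, 0.655, -0.072]
wrist_force: [-1.6, 0.8, 1.1]
finger_gap: 0.0062
clock: 22.55
tcp_pos: [0.4605, -0.2099, 0.1583]
orientation: [-0.082, 0.747, 0.655, -0.072]
wrist_force: [-2.1, 1.5, 13.5]
finger_gap: 0.0064
blob [316.5 149. ] 563.0 tilt 14 dist 6.529099375681703
[ 0.4605 -0.2099  0.1583] 22.6 0.006534968313546043 [ 0.2885  0.6035 -0.0282]
bar [ 0.4647 -0.2104  0.1773] [-1.0917  2.3201 12.4582] [ 0.2885  0.6035 -0.0282] [ 0.9679 -0.1275 -0.2166]
```

Contact at the seat: 12 N up with little sideways force, so the bar is in the saddles. Unload 2 mm and open.

```bash
python3 -m pendant '[{"fingers":0,"delta_pos":[0,-0.4,-2],"angular":[0,0,0]},{"fingers":0,"delta_pos":[0,0,0],"angular":[0,0,0]}]'
python3 -m pendant '[{"fingers":12,"delta_pos":[0,0,0],"angular":[0,0,0]},{"fingers":14,"delta_pos":[0,0,0],"angular":[0,0,0]},{"fingers":16,"delta_pos":[0,0,0],"angular":[0,0,0]},{"fingers":20,"delta_pos":[0,0,0],"angular":[0,0,0]},{"fingers":26,"delta_pos":[0,0,0],"angular":[0,0,0]},{"fingers":30,"delta_pos":[0,0,0],"angular":[0,0,0]},{"fingers":30,"delta_pos":[0,0,0],"angular":[0,0,0]}]'
python3 - <<'E'
from h import *
s=env.get_state()
print(s["wrist_force"],s["ft_torque"],s["finger_gap"])
for n in("scene","side","wrist"): cv2.imwrite(f"pics/{n}12.png",env.read_camera(n))
a,b=[cv2.imread(f"pics/wrist{x}.png") if x=="12" else cv2.imread("pics/w11.png") for x in("12","11")]
E
python3 tilt.py
```

```text
clock: 22.8
tcp_pos: [0.4606, -0.2099, 0.1586]
orientation: [-0.082, 0.747, 0.655, -0.072]
wrist_force: [-0.1, 0.1, 4.4]
finger_gap: 0.0063
clock: 23.5
tcp_pos: [0.4603, -0.2098, 0.1583]
orientation: [-0.083, 0.747, 0.655, -0.072]
wrist_force: [-0.2, 0.3, -0.1]
finger_gap: 0.0297
[-0.1975  0.2976 -0.0781] [-0.0492 -0.2257 -0.0236] 0.029689343937762472
blob [313.5 149. ] 557.5 tilt 13 dist 6.5601836893515335
[ 0.4604 -0.2098  0.1584] 23.7 0.030078303210272637 [-0.0515 -0.1708 -0.0015]
```

The hood stays put with the fingers open (grommet unmoved). Withdraw along the tool axis.

```bash
python3 -m pendant '[{"fingers":32,"delta_pos":[0,0,-4],"angular":[0,0,0]},{"fingers":32,"delta_pos":[0,0,-8],"angular":[0,0,0]},{"fingers":32,"delta_pos":[0,0,-12],"angular":[0,0,0]},{"fingers":32,"delta_pos":[0,0,-16],"angular":[0,0,0]},{"fingers":32,"delta_pos":[0,0,-25],"angular":[0,0,0]},{"fingers":32,"delta_pos":[0,0,-30],"angular":[0,0,0]},{"fingers":32,"delta_pos":[0,0,-35],"angular":[0,0,0]},{"fingers":32,"delta_pos":[0,0,-35],"angular":[0,0,0]},{"fingers":32,"delta_pos":[0,0,-25],"angular":[0,0,0]},{"fingers":32,"delta_pos":[0,0,0],"angular":[0,0,0]}]'
python3 - <<'E'
from h import *
s=env.get_state();p=env.camera_params("wrist");im=env.read_camera("wrist");cv2.imwrite("pics/w13.png",im)
d=env.camera_params("side");g=env.read_camera("side");cv2.imwrite("pics/sd13.png",g);sc=env.camera_params("scene");c=env.read_camera("scene");cv2.imwrite("pics/sc13.png",c)
print(s["tcp_pos"],s["wrist_force"],s["joint_pos"])
B=np.array([.466,-.2105,.183]);yaw=np.radians(-7.5);ex=np.array([np.cos(yaw),np.sin(yaw),0]);ey=np.array([-ex[1],ex[0],0])
# compare predicted hanging hood corners with image edges: grey top polygon in wrist view
q=[proj(p,B+a*.056*ex+b*.068*ey-[0,0,.05]) for a,b in((1,1),(1,-1),(-1,-1),(-1,1))];print("pred top",np.round(q).tolist(),"bar",np.round([proj(p,B+.05*ey),proj(p,B-.05*ey)]).tolist())
h=cv2.cvtColor(im,40);m=cv2.inRange(h,(0,0,60),(180,40,150));m=cv2.morphologyEx(m,cv2.MORPH_OPEN,np.ones((5,5)))
for k in cv2.findContours(m,0,2)[0]:
    if cv2.contourArea(k)>2500:print(cv2.contourArea(k),cv2.boundingRect(k),cv2.approxPolyDP(cv2.convexHull(k),5,True)[:,0].tolist())
# orange cap in side/scene/both
for n,pp,gg in(("side",d,g),("scene",sc,c)):
    hh=cv2.cvtColor(gg,40);mm=cv2.inRange(hh,(5,140,90),(20,255,255))
    for k in cv2.findContours(mm,0,2)[0]:
        if cv2.contourArea(k)>4:
            u=np.array(cv2.boundingRect(k));u=(u[0]+u[2]/2-.5,u[1]+u[3]/2-.5);X=on_z(pp,*u,.107)
            if abs(X[1]-.39)<.1 and abs(X[0]-.5)<.1:print(n,u,X)
E
```

```text
clock: 24.7
tcp_pos: [0.503, -0.2157, 0.3481]
orientation: [-0.079, 0.748, 0.656, -0.071]
wrist_force: [0.7, -0.3, 0.2]
finger_gap: 0.0319
[ 0.503  -0.2157  0.3481] [ 0.7257 -0.2989  0.1885] [-0.5074  0.449   0.5062  1.8256 -0.0804  1.2023]
pred top [[358.0, 97.0], [350.0, 235.0], [246.0, 226.0], [241.0, 96.0]] bar [[287.0, 122.0], [287.0, 233.0]]
6252.5 (242, 97, 115, 130) [[356, 101], [355, 129], [280, 226], [246, 224], [242, 99]]
2560.5 (258, 41, 89, 56) [[346, 77], [345, 96], [258, 94], [300, 43], [317, 41]]
11201.5 (116, 0, 105, 180) [[140, 0], [193, 2], [220, 151], [187, 178], [151, 174], [118, 129], [116, 106]]
side (np.float64(242.5), np.float64(309.5)) [0.5231 0.3962 0.107 ]
scene (np.float64(221.5), np.float64(171.5)) [0.5181 0.3868 0.107 ]
```

The hanging hood's corners match the prediction within about 4 px, so the cover is hung. The orange cap triangulates to about (0.521,0.393), well (23,0). Straighten the tool and swing to the heater, well above the camera.

```bash
python3 -m pendant '[{"fingers":40,"delta_pos":[0,0,0],"angular":[-0.11,0,0]},{"fingers":40,"delta_pos":[0,0,0],"angular":[-0.11,0,0]}]'
python3 -m pendant '[{"fingers":40,"delta_pos":[12,-1.2,0],"angular":[0,0,0]},{"fingers":40,"delta_pos":[25,-2.5,0],"angular":[0,0,0]},{"fingers":40,"delta_pos":[38,-3.8,0],"angular":[0,0,0]},{"fingers":40,"delta_pos":[46,-4.6,0],"angular":[0,0,0]},{"fingers":40,"delta_pos":[48,-4.9,0],"angular":[0,0,0]},{"fingers":40,"delta_pos":[48,-4.9,0],"angular":[0,0,0]},{"fingers":40,"delta_pos":[48,-4.9,0],"angular":[0,0,0]},{"fingers":40,"delta_pos":[48,-4.9,0],"angular":[0,0,0]},{"fingers":40,"delta_pos":[48,-4.9,0],"angular":[0,0,0]},{"fingers":40,"delta_pos":[48,-4.9,0],"angular":[0,0,0]},{"fingers":40,"delta_pos":[48,-4.9,0],"angular":[0,0,0]},{"fingers":40,"delta_pos":[48,-4.9,0],"angular":[0,0,0]}]'
python3 -m pendant '[{"fingers":40,"delta_pos":[38,-3.8,10],"angular":[0,0,0]},{"fingers":40,"delta_pos":[20,-2,30],"angular":[0,0,0]},{"fingers":40,"delta_pos":[10,-1,30],"angular":[0,0,0]},{"fingers":40,"delta_pos":[0,0,30],"angular":[0,0,0]},{"fingers":40,"delta_pos":[0,0,20],"angular":[0,0,0]},{"fingers":40,"delta_pos":[0,0,0],"angular":[0,0,0]},{"fingers":40,"delta_pos":[0,0,0],"angular":[0,0,0]}]'
cat > caps.py <<'E'
from h import *
p=env.camera_params("wrist");im=env.read_camera("wrist");s=env.get_state()
import sys;cv2.imwrite(f"pics/{sys.argv[1]}.png",im)
h=cv2.cvtColor(im,40);T=Rt(s).as_matrix();print(s["tcp_pos"],T[:,2],"joints",s["joint_pos"])
for n,lo,hi in(("orange",(3,120,70),(22,255,255)),("white",(0,0,190),(180,40,255))):
    m=cv2.inRange(h,lo,hi)
    for k in cv2.findContours(m,0,2)[0]:
        A=cv2.contourArea(k)
        if A>60:
            (u,r)=cv2.minEnclosingCircle(k);X=on_z(p,*u,.110)
            if abs(X[1]-.39)<.12 and abs(X[0]-.5)<.12:print(n,np.round(u),round(r,1),round(A),cv2.boundingRect(k),X,"tool delta mm",(T.T@(X-s["tcp_pos"])*1000).round(1))
E
python3 caps.py w14
```

```text
clock: 25.05
tcp_pos: [0.502, -0.2152, 0.3406]
orientation: [-0.001, 0.752, 0.66, 0.0]
wrist_force: [-0.7, 0.8, 0.5]
finger_gap: 0.0403
clock: 26.25
tcp_pos: [0.5156, 0.2947, 0.3431]
orientation: [-0.0, 0.752, 0.659, -0.001]
wrist_force: [0.8, 0.3, -0.0]
finger_gap: 0.0399
clock: 26.95
tcp_pos: [0.5181, 0.3607, 0.2234]
orientation: [-0.0, 0.752, 0.659, -0.001]
wrist_force: [-0.2, 0.4, 0.3]
finger_gap: 0.0402
[0.5189 0.3609 0.2245] [ 0.0002 -0.0002 -1.    ] joints [ 0.481   0.4288  0.1981  1.34   -0.0003  2.1827]
orange [155. 286.] 49.0 1537 (131, 239, 48, 94) [0.4028 0.3035 0.11  ] tool delta mm [ -72.  -107.6  114.5]
orange [290. 156.] 13.6 486 (277, 142, 25, 28) [0.5229 0.3936 0.11  ] tool delta mm [ 32.9  -0.3 114.5]
white [140. 322.] 9.4 62 (132, 318, 18, 9) [0.3823 0.2715 0.11  ] tool delta mm [-106.4 -123.8  114.5]
white [351. 208.] 8.1 78 (343, 202, 17, 11) [0.5628 0.3489 0.11  ] tool delta mm [ -6.2  45.1 114.6]
white [270. 179.] 77.2 8680 (198, 111, 144, 131) [0.5062 0.3786 0.11  ] tool delta mm [ 15.9 -14.9 114.5]
white [164. 186.] 98.1 6292 (102, 97, 126, 171) [0.4296 0.3834 0.11  ] tool delta mm [ 10.6 -91.4 114.5]
white [275.  87.] 26.0 984 (250, 65, 51, 36) [0.5194 0.4407 0.11  ] tool delta mm [ 79.2 -10.  114.5]
white [320.   1.] 120.5 1421 (200, 0, 242, 13) [0.5541 0.4868 0.11  ] tool delta mm [129.4  18.4 114.5]
```

Orange cap at pixel (290,156), world (0.5225,0.394), in line with well (23,0). Go over it and partway down, then re-measure.

```bash
python3 -m pendant '[{"fingers":40,"delta_pos":[12,0,5],"angular":[0,0,0]},{"fingers":40,"delta_pos":[14,0,10],"angular":[0,0,0]},{"fingers":40,"delta_pos":[7.5,-0.5,20],"angular":[0,0,0]},{"fingers":40,"delta_pos":[0,0,25],"angular":[0,0,0]},{"fingers":40,"delta_pos":[0,0,20],"angular":[0,0,0]},{"fingers":40,"delta_pos":[0,0,12],"angular":[0,0,0]},{"fingers":40,"delta_pos":[0,0,0],"angular":[0,0,0]},{"fingers":40,"delta_pos":[0,0,0],"angular":[0,0,0]}]'
python3 caps.py w15
```

```text
clock: 27.8
tcp_pos: [0.5229, 0.3943, 0.1321]
orientation: [0.0, 0.752, 0.659, 0.0]
wrist_force: [0.4, 0.1, -0.6]
finger_gap: 0.0399
[0.5233 0.3944 0.1328] [ 0.0016  0.0009 -1.    ] joints [ 0.5235  0.5075  0.096   1.1575 -0.      2.2251]
orange [107. 329.] 14.4 342 (93, 319, 29, 25) [0.4199 0.3647 0.11  ] tool delta mm [-42.9 -98.6  22.6]
orange [245. 306.] 9.0 128 (241, 297, 12, 18) [0.496  0.3695 0.11  ] tool delta mm [-28.3 -23.8  22.7]
orange [289. 256.] 20.7 1112 (272, 235, 36, 42) [0.5226 0.3952 0.11  ] tool delta mm [ 0.7 -0.8 22.8]
orange [193. 204.] 12.7 206 (181, 194, 25, 21) [0.4809 0.4278 0.11  ] tool delta mm [ 27.6 -46.4  22.8]
white [414. 412.] 14.2 278 (402, 402, 25, 18) [0.5825 0.2847 0.11  ] tool delta mm [-101.1   73.    22.8]
white [238. 344.] 12.5 248 (233, 332, 17, 25) [0.4879 0.3459 0.11  ] tool delta mm [-52.7 -28.8  22.7]
white [253. 272.] 89.4 8820 (169, 208, 171, 131) [0.5036 0.3882 0.11  ] tool delta mm [ -8.7 -18.8  22.8]
white [110. 251.] 102.1 9681 (43, 154, 141, 181) [0.435  0.4093 0.11  ] tool delta mm [  3.3 -89.5  22.7]
white [288. 142.] 15.2 303 (277, 127, 23, 27) [0.5296 0.4511 0.11  ] tool delta mm [57.  -1.2 22.9]
white [348.   3.] 181.5 12831 (167, 0, 364, 46) [0.5606 0.5029 0.11  ] tool delta mm [112.4  22.8  23. ]
```

Centred within 1 mm. Descend to z = 0.083 and grip gently.

```bash
python3 -m pendant '[{"fingers":40,"delta_pos":[0,-0.6,10],"angular":[0,0,0]},{"fingers":40,"delta_pos":[0,0,14],"angular":[0,0,0]},{"fingers":40,"delta_pos":[0,0,12],"angular":[0,0,0]},{"fingers":40,"delta_pos":[0,0,8],"angular":[0,0,0]},{"fingers":40,"delta_pos":[0,0,5],"angular":[0,0,0]},{"fingers":40,"delta_pos":[0,0,0],"angular":[0,0,0]},{"fingers":40,"delta_pos":[0,0,0],"angular":[0,0,0]}]' 30
python3 -m pendant '[{"fingers":5,"delta_pos":[0,0,0],"angular":[0,0,0]},{"fingers":5,"delta_pos":[0,0,0],"angular":[0,0,0]},{"fingers":5,"delta_pos":[0,0,0],"angular":[0,0,0]},{"fingers":5,"delta_pos":[0,0,0],"angular":[0,0,0]},{"fingers":5,"delta_pos":[0,0,0],"angular":[0,0,0]},{"fingers":5,"delta_pos":[0,0,0],"angular":[0,0,0]},{"fingers":5,"delta_pos":[0,0,0],"angular":[0,0,0]}]' 30
```

```text
clock: 28.55
tcp_pos: [0.5222, 0.3939, 0.0829]
orientation: [0.0, 0.752, 0.659, 0.0]
wrist_force: [-0.4, 0.2, 0.6]
finger_gap: 0.0399
clock: 29.25
tcp_pos: [0.5228, 0.394, 0.0834]
orientation: [0.0, 0.752, 0.659, 0.001]
wrist_force: [2.4, 0.2, 4.1]
finger_gap: 0.0172
```

Held, gap 17.2 mm. Lift straight out, then move to two poses that look at the inspection camera.

```bash
python3 -m pendant '[{"fingers":5,"delta_pos":[0,0,-4],"angular":[0,0,0]},{"fingers":5,"delta_pos":[0,0,-8],"angular":[0,0,0]},{"fingers":5,"delta_pos":[0,0,-12],"angular":[0,0,0]},{"fingers":5,"delta_pos":[0,0,-18],"angular":[0,0,0]},{"fingers":5,"delta_pos":[0,0,-25],"angular":[0,0,0]},{"fingers":5,"delta_pos":[0,0,-32],"angular":[0,0,0]},{"fingers":5,"delta_pos":[0,0,-38],"angular":[0,0,0]},{"fingers":5,"delta_pos":[0,0,-38],"angular":[0,0,0]},{"fingers":5,"delta_pos":[0,0,-38],"angular":[0,0,0]},{"fingers":5,"delta_pos":[0,0,-25],"angular":[0,0,0]},{"fingers":5,"delta_pos":[0,0,-12],"angular":[0,0,0]},{"fingers":5,"delta_pos":[0,0,0],"angular":[0,0,0]}]' 40
python3 -m pendant '[{"fingers":5,"delta_pos":[-12,-1,-4],"angular":[0,0,0]},{"fingers":5,"delta_pos":[-25,-2,-4],"angular":[0,0,0]},{"fingers":5,"delta_pos":[-35,-2,-4],"angular":[0,0,0]},{"fingers":5,"delta_pos":[-42,-2,-4],"angular":[0,0,0]},{"fingers":5,"delta_pos":[-42,-2,-4],"angular":[0,0,0]},{"fingers":5,"delta_pos":[-42,-2,-4],"angular":[0,0,0]},{"fingers":5,"delta_pos":[-35,-2,-4],"angular":[0,0,0]},{"fingers":5,"delta_pos":[-25,-2,-2],"angular":[0,0,0]},{"fingers":5,"delta_pos":[-14,-1,0],"angular":[0,0,0]},{"fingers":5,"delta_pos":[-6,0,0],"angular":[0,0,0]},{"fingers":5,"delta_pos":[0,0,0],"angular":[0,0,0]},{"fingers":5,"delta_pos":[0,0,0],"angular":[0,0,0]}]'
cat > snap.py <<'E'
from h import *
import pickle,sys
p=env.camera_params("wrist");im=env.read_camera("wrist");s=env.get_state();pickle.dump((p,im,s),open(sys.argv[1],"wb"));print(s["tcp_pos"],s["joint_pos"],"lens px",proj(p,[.618,.0156,.22]))
E
python3 snap.py A.pkl
```

```text
clock: 30.45
tcp_pos: [0.5217, 0.3942, 0.3342]
orientation: [-0.0, 0.752, 0.659, 0.001]
wrist_force: [0.2, -0.2, -0.4]
finger_gap: 0.0164
clock: 31.65
tcp_pos: [0.4698, 0.121, 0.3622]
orientation: [-0.0, 0.752, 0.66, -0.0]
wrist_force: [0.3, 0.3, -0.3]
finger_gap: 0.0166
[0.4699 0.1212 0.3622] [0.0866 0.1344 0.1352 1.5723 0.0003 1.7872] lens px (np.float64(470.33460611457144), np.float64(282.2058686180719))
```

```bash
python3 -m pendant '[{"fingers":5,"delta_pos":[-12,10,-4],"angular":[0,0,0]},{"fingers":5,"delta_pos":[-20,20,-4],"angular":[0,0,0]},{"fingers":5,"delta_pos":[-20,20,-4],"angular":[0,0,0]},{"fingers":5,"delta_pos":[-12,8,-4],"angular":[0,0,0]},{"fingers":5,"delta_pos":[0,0,0],"angular":[0,0,0]},{"fingers":5,"delta_pos":[0,0,0],"angular":[0,0,0]}]'
python3 snap.py B.pkl
```

```text
clock: 32.3
tcp_pos: [0.5189, 0.0494, 0.3786]
orientation: [-0.0, 0.752, 0.659, -0.0]
wrist_force: [0.5, 0.3, 0.1]
finger_gap: 0.0167
[0.5186 0.0498 0.3786] [-0.0587  0.2128  0.271   1.6296  0.0003  1.6428] lens px (np.float64(406.769910282298), np.float64(206.9998674833364))
```

```bash
python3 - <<'E'
import cv2,numpy as np,pickle
A=pickle.load(open("A.pkl","rb"))[1];B=pickle.load(open("B.pkl","rb"))[1]
c=np.zeros((600,800,3),np.uint8)
a=cv2.resize(A[200:400,380:560],None,fx=2.2,fy=2.2,interpolation=cv2.INTER_CUBIC);c[:a.shape[0],:a.shape[1]]=a
b=cv2.resize(B[90:340,360:560],None,fx=2,fy=2,interpolation=cv2.INTER_CUBIC);c[:b.shape[0],400:400+b.shape[1]]=b
c[440:600,0:200]=B[260:420,187:387]
cv2.imwrite("pics/m16.png",c)
E
```

```text
(no output)
```

View pics/m16.png

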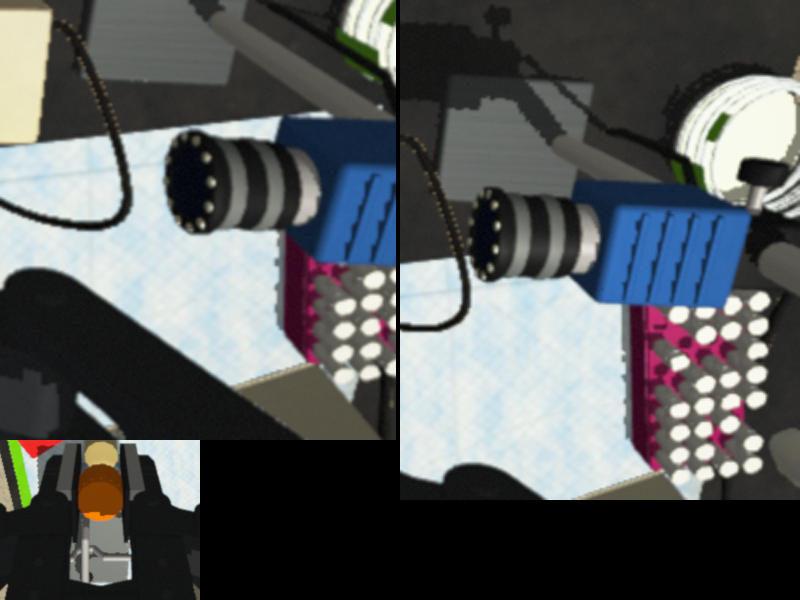

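Montage: the lens ring centre is at A crop (190,182) and B crop (486,234); the barrel's rear is near A (305,187) and B (588,238), and the base plate is visible in B at (450,78),(592,82),(440,195). The vial sits straight between the pads, orange cap up.

```bash
python3 - <<'E'
from h import *
import pickle
pA,A,_=pickle.load(open("A.pkl","rb"));pB,B,_=pickle.load(open("B.pkl","rb"))
a=lambda x,y:(pA,380+x/2.2,200+y/2.2); b=lambda x,y:(pB,360+(x-400)/2,90+y/2)
L,r=tri([a(190,182),b(486,234)]);print("lens tri",L,r)
print("on z",on_z(*a(190,182),.22),on_z(*b(486,234),.22))
K,r=tri([a(306,187),b(588,239)]);print("barrel rear",K,r);d=K-L;print("yaw",np.degrees(np.arctan2(d[1],d[0])),d)
ka,kb=on_z(*a(306,187),.22),on_z(*b(588,239),.22)
for k,l in((ka,on_z(*a(190,182),.22)),(kb,on_z(*b(486,234),.22))):print("yaw z",np.degrees(np.arctan2(*(k-l)[1::-1])),np.linalg.norm(k-l))
P=[on_z(*b(*q),.008) for q in((450,78),(592,82),(440,195))];print("plate",np.array(P))
e=P[1]-P[0];f=P[0]-P[2];print(np.degrees(np.arctan2(e[1],e[0])),np.linalg.norm(e),np.degrees(np.arctan2(f[1],f[0]))-90,np.linalg.norm(f))
print("center",(P[1]+P[2])/2)
E
```

```text
lens tri [0.6143 0.0162 0.2209] [np.float64(0.00023221953114813067), np.float64(0.00023221953114809142)]
on z [0.6145 0.0155 0.22  ] [0.6148 0.016  0.22  ]
barrel rear [0.657  0.0104 0.2253] [np.float64(0.0006591548403769985), np.float64(0.000659154840377002)]
yaw -7.753578965342412 [ 0.0427 -0.0058  0.0044]
yaw z -10.254009682999973 0.047159353407347865
yaw z -10.482839972416476 0.044723935496317535
plate [[ 0.6541  0.052   0.008 ]
 [ 0.7513  0.0364  0.008 ]
 [ 0.6432 -0.0311  0.008 ]]
-9.118155876193565 0.09840993143602764 -7.529493307411272 0.08383780026248269
center [0.6972 0.0027 0.008 ]
```

Lens (0.6145,0.0157,0.22), camera yaw about −8.8°, so focus ≈ (0.5256,0.0295,0.220). Tilt first, up here in free space.

```bash
python3 -m pendant '[{"fingers":5,"delta_pos":[0,0,0],"angular":[0,0,0.022]},{"fingers":5,"delta_pos":[0,0,0],"angular":[-0.05,0,0]},{"fingers":5,"delta_pos":[0,-5,0],"angular":[-0.09,0,0]},{"fingers":5,"delta_pos":[0,-5,0],"angular":[-0.09,0,0]},{"fingers":5,"delta_pos":[0,0,0],"angular":[-0.09,0,0]},{"fingers":5,"delta_pos":[0,0,0],"angular":[-0.09,0,0]},{"fingers":5,"delta_pos":[0,0,0],"angular":[-0.07,0,0]},{"fingers":5,"delta_pos":[0,0,0],"angular":[-0.0436,0,0]},{"fingers":5,"delta_pos":[0,0,0],"angular":[0,0,0]},{"fingers":5,"delta_pos":[0,0,0],"angular":[0,0,0]}]'
cat > goal.py <<'E'
from h import *
s=env.get_state();T=Rt(s).as_matrix();yaw=np.radians(-8.8);c=np.array([np.cos(yaw),np.sin(yaw),0])
F=np.array([.6145,.0157,.22])-.09*c;z=.5*c-np.array([0,0,.866]);X=F-.0394*z
print("tcp",s["tcp_pos"],"goal",X,"tool mm",(T.T@(X-s["tcp_pos"])*1000).round(1))
x=np.cross([0,0,1],c);G=np.c_[x,np.cross(z,x),z];print("rot err (tool)",R.from_matrix(T.T@G).as_rotvec(),"zt",T[:,2],z)
print("bottom err mm",(s["tcp_pos"]+.0394*T[:,2]-F)*1000,"joints",s["joint_pos"],s["clock"],s["wrist_force"])
E
python3 goal.py
```

```text
clock: 33.35
tcp_pos: [0.5085, 0.0514, 0.3781]
orientation: [0.196, 0.733, 0.629, 0.169]
wrist_force: [0.1, 0.3, -0.7]
finger_gap: 0.0169
tcp [0.5085 0.0514 0.3781] goal [0.5061 0.0325 0.2541] tool mm [-19.1 -61.5 107.6]
rot err (tool) [-0.0003 -0.0009  0.0009] zt [ 0.494  -0.0756 -0.8661] [ 0.4941 -0.0765 -0.866 ]
bottom err mm [  2.3787  18.9559 123.9379] joints [-0.0164 -0.2403 -0.3189  0.9728 -0.0675  1.6888] 33.35 [ 0.1414  0.2772 -0.6557]
```

```bash
python3 -m pendant '[{"fingers":5,"delta_pos":[-1,-3,5],"angular":[0,0,0]},{"fingers":5,"delta_pos":[-2,-6,10],"angular":[0,0,0]},{"fingers":5,"delta_pos":[-3,-9,16],"angular":[0,0,0]},{"fingers":5,"delta_pos":[-3.5,-11,20],"angular":[0,0,0]},{"fingers":5,"delta_pos":[-3.5,-11,20],"angular":[0,0,0]},{"fingers":5,"delta_pos":[-3,-10,17],"angular":[0,0,0]},{"fingers":5,"delta_pos":[-2,-7,12],"angular":[0,0,0]},{"fingers":5,"delta_pos":[-1.1,-4.5,7.6],"angular":[0,0,0]},{"fingers":5,"delta_pos":[0,0,0],"angular":[0,0,0]},{"fingers":5,"delta_pos":[0,0,0],"angular":[0,0,0]},{"fingers":5,"delta_pos":[0,0,0],"angular":[0,0,0]}]'
python3 goal.py
python3 - <<'E'
from h import *
for n in("scene","side","wrist"):
    p=env.camera_params(n);im=env.read_camera(n);cv2.imwrite(f"pics/{n}17.png",im)
    h=cv2.cvtColor(im,40);m=cv2.inRange(h,(5,150,90),(20,255,255));s=env.get_state();T=Rt(s).as_matrix()
    cap=s["tcp_pos"]+(.0394-.060)*T[:,2]
    print(n,"pred cap",np.round(proj(p,cap)),"pred bottom",np.round(proj(p,s["tcp_pos"]+.0394*T[:,2])),[cv2.boundingRect(k) for k in cv2.findContours(m,0,2)[0] if cv2.contourArea(k)>8 and np.hypot(*(np.mean(k[:,0],0)-proj(p,cap)))<40])
# hood check, white caps
p=env.camera_params("scene");im=cv2.imread("pics/scene17.png");a=cv2.imread("pics/sc13.png")
B=np.array([.466,-.2105,.183])
print("diff hood",[np.abs(im[y-6:y+6,x-6:x+6].astype(int)-a[y-6:y+6,x-6:x+6]).mean().round(1) for x,y in [tuple(int(v) for v in proj(p,B-[0,0,.05])),tuple(int(v) for v in proj(p,B+[-.05,0,-.08]))]])
d=env.camera_params("side");im=cv2.imread("pics/side17.png");a=cv2.imread("pics/sd13.png")
yaw=np.radians(13);ex=np.array([np.cos(yaw),np.sin(yaw),0]);ey=np.array([-ex[1],ex[0],0]);C=np.array([.499,.388,.107])
for w in((-.023,.036),(-.023,-.036),(.023,0)):
    u,v=[int(round(t)) for t in proj(d,C+w[0]*ex+w[1]*ey)];print("well",w,(u,v),np.abs(im[v-4:v+5,u-4:u+5].astype(int)-a[v-4:v+5,u-4:u+5]).mean().round(1),im[v,u])
E
```

```text
clock: 34.45
tcp_pos: [0.5076, 0.0319, 0.255]
orientation: [0.197, 0.733, 0.629, 0.169]
wrist_force: [1.0, -0.8, -0.0]
finger_gap: 0.0165
tcp [0.5076 0.0319 0.255 ] goal [0.5061 0.0325 0.2541] tool mm [ 0.4 -1.8  0. ]
rot err (tool) [ 0.0017 -0.0005  0.0005] zt [ 0.4957 -0.0763 -0.8652] [ 0.4941 -0.0765 -0.866 ]
bottom err mm [ 1.5762 -0.6067  0.9559] joints [-0.0708 -0.227  -0.6112  0.6627 -0.041   1.642 ] 34.45 [ 0.98   -0.8393 -0.0347]
scene pred cap [263. 178.] pred bottom [271. 188.] []
side pred cap [293. 187.] pred bottom [283. 202.] [(290, 184, 6, 7)]
wrist pred cap [289. 306.] pred bottom [289. 242.] [(265, 284, 45, 56)]
diff hood [np.float64(0.8), np.float64(2.4)]
well (-0.023, 0.036) (261, 319) 6.2 [226 237 238]
well (-0.023, -0.036) (264, 300) 5.4 [228 240 242]
well (0.023, 0) (244, 309) 78.7 [ 94 101 103]
```

Within 2 mm. The cap matches its prediction in the side and wrist views, the white caps are still in their wells and the hood is unchanged. A last small correction, then settle.

```bash
python3 -m pendant '[{"fingers":5,"delta_pos":[0.4,-1.7,0],"angular":[0,0,0]},{"fingers":5,"delta_pos":[0,0,0],"angular":[0,0,0]},{"fingers":5,"delta_pos":[0,0,0],"angular":[0,0,0]},{"fingers":5,"delta_pos":[0,0,0],"angular":[0,0,0]},{"fingers":5,"delta_pos":[0,0,0],"angular":[0,0,0]}]'
python3 goal.py
```

```text
clock: 35.1
tcp_pos: [0.5054, 0.0325, 0.253]
orientation: [0.197, 0.733, 0.629, 0.168]
wrist_force: [-0.1, 0.2, -0.4]
finger_gap: 0.0169
tcp [0.5054 0.0325 0.253 ] goal [0.5061 0.0325 0.2541] tool mm [ 0.1  1.2 -0.6]
rot err (tool) [ 0.     -0.0002  0.0006] zt [ 0.4942 -0.0763 -0.866 ] [ 0.4941 -0.0765 -0.866 ]
bottom err mm [-0.7106 -0.0065 -1.1425] joints [-0.0694 -0.2292 -0.617   0.6608 -0.0419  1.6432] 35.1 [-0.1349  0.1679 -0.4146]
```

```bash
python3 -c "
from workcell import env
s=env.get_state();print(s['clock'],abs(s['qvel']).max());print(env.hand_in())"
```

```text
35.1 0.0009788777204332534
the job is handed in; nothing more can be done
None
```

The cover is hanging in the double hook and the orange-capped vial is held still at the focus point. I handed in at 35.1 s of the 72 s allowed.

**One mishap:** on my first descent in front of the hook, the hood's front edge came down over the hook tips. That tilted the hood about 45° and put up to about 95 N on the wrist, under the 120 N limit. I backed it off and used the fixed tips to push the hood upright, turning the gripper about 12° to take out the rest of the tilt. It then hung cleanly.

**Last checks:**
- **Vial position:** the bottom is about 1.3 mm from the focus point I measured and the tilt is 30.0°, both worked out from the gripper's pose. My estimate of the lens position adds roughly 2 mm of uncertainty. I put the camera's heading at −8.8°, but the separate estimates ran from −7.5° to −10.5°.
- **Vial grip:** the cap shows where predicted in the side and wrist pictures. In the scene camera my colour check did not find it. The finger opening held at 17 mm and the joints were still.
- **Cover:** the hanging hood's corners matched the expected hanging position within about 4 pixels, and the hood was unchanged in the final picture. The bar met the hooks about 5 mm lower by the gripper's reading than expected, probably because it had slipped in the pads during the mishap.
- **White vials:** both are still in their wells, and the orange vial's well is empty.
- **Other loose items:** I saw no contact with any of them, but I did not check each one again at the end.

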